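Load the tin shaker, ease its hood down and start it

ROBOT

A 7-joint arm with a two-finger parallel gripper is mounted at the origin on the work surface. World frame = base frame: x ahead of the robot, y to its left, z up, the work surface at z = 0. Lengths are in m, angles in rad, forces in N, time in s.
With the tool pointing down it reaches from about 0.425 to 0.825 m from the base axis. Payload 3.6 kg.
Tool frame: the origin (TCP) lies on the centre line of the jaws, within the pads' length; the fingertips stand 11 mm ahead of it and the grasp point (between the pads) lies 8 mm behind it; z points along the fingers, y is the direction in which the jaws open and shut (so a half turn about z gives the same grasp; the last joint's range is limited). The gripper opens to 93 mm and grips with 3 to 60 N. Pads are 15 mm wide; open, the fingers measure 128 mm over their backs; the gripper's body (75 mm by 188 mm) begins 65 mm behind the grasp point.
Start: joints at [1.131, 0.615, -0.013, 1.423, 0.008, 1.103, -0.04], TCP at [0.261, -0.595, 0.207] pointing down, gripper open.
Joint ranges: [-3.12, 3.12], [-0.3, 2.06], [-1.34, 1.32], [0.26, 2.42], [-1.36, 4.5], [0.01, 1.98], [-2.84, 2.84]. Speed limits (rad/s): [2.79, 2.79, 3.14, 3.14, 3.14, 3.14, 3.14].

INTERFACE

Orientations are given as a unit quaternion [w, x, y, z].
In Python, from workcell import arm gives the robot as it stands. The module is installed in compiled form; this text tells all that it offers.
- The arm moves only by the tool arm_command, never from a script. Its argument "targets" is a list of rows, each a list of 6 numbers: the shift along the tool's x, y, z in units of 30 mm (1.0 is 30 mm), then the turn, a rotation vector about the tool's x, y, z in units of 5 degrees (1.0 is 5 degrees). A call has exactly 8 rows; each row shifts and turns the commanded pose from where the row before left it, along the tool's axes as they then stand; what a row does not reach is not made up. A row lasts 1/10 s, in which the tool goes at most 50 mm and 8.59 degrees, less where a joint would pass 70% of its speed; a pose out of reach is approached as far as the arm can. A call is refused whole if a number of a shift passes 1 or a number of a turn 1, either way. A call with a gripper value outside its range is refused whole. "jaw" is the closure in counts, from 0 (fully open) to 255 (shut), set as the call begins (left out, the last holds). The fingers move at their own pace and stop on an object; the grip force is fixed at half the most. Time passes only in rows, so rows that do not move let the fingers close, or fill a call up. It gives the time, the measured TCP pose, the force and the opening at its end, in the units of the state.
- arm.sense(): the state, without advancing time (a new reading comes with each control period).
- arm.read_camera(name): name is "side" or "top"; returns a dict with "frame" (480x640x3 uint8, red, green, blue), "range_z" (480x640 float32, m along the optical axis (not along the pixel's ray), 0 where there is no reading), "vertical_fov" (degrees; the focal length in pixels is half the picture's height over the tangent of half this angle, whatever the lens; pixels are square), "cx", "cy" (the principal point, pixels), "eye" and "rotation" of the camera in the world. Camera axes: x right, y down, z forward; pixel columns grow to the right and rows downward; lengths in m; the calibration is good to about 2 mm. A picture is of the moment at which its call begins.
- arm.hand_in(): hands the job in, once; it reports no verdict.
Trained networks look in the newest picture that a camera, given by its name, has taken for a name from the list of things; names that differ only in an ending like _2 or _b are one class to them, and where a whole thing is asked for, a point or a joint stands for the part that bears it (a point fixed in the world has none). Each returns a list of dicts, best first, with "p" (0 to 1); they miss things now and then, are a little off and sometimes report something else, mostly with a low value. They report only what shows in the picture. A call takes as long as a camera call. They do not tell look-alikes from the thing itself.
- arm.spot_in(camera, label): "xyz" ([x, y, z] in m, in the coordinates of the camera as it stood for that picture, good to about 4 mm: the middle of the surface that is visible of it).
The state is a dict: "time": time; "qpos": joint angles; "dq": joint speeds; "tau": joint torques, N m; "position": TCP position; "eef_rot": TCP orientation; "force": force on the tool from outside, world axes, zero at the start; "wrist_torque": the same for the moment, N m; "opening": opening from 0.0 (shut) to 1.0 (fully open).
Only numpy, scipy, OpenCV 4.12 (cv2) and the standard library are available. Lean on these libraries where they do the work, as an engineer would, in place of code of your own. Each camera call takes 0.05 s, during which the arm holds its last target.

TASK

Get the paint tins ready for shaking: press the lid of every sample tin on the bench fully home and stand each tin upright on the floor of a well of its own in the blue shaker. Then lower the heavy hood gently until it is fully shut, supporting it all the way down so that it neither drops nor slams, and only after that press the green start button right down and let go. Leave the other things on the bench where they are.

Things in the scene. Friction and masses are not known exactly. Their poses are not given: they have to be found in the camera images.
- shaker: Blue fixed tin shaker, 410 mm wide. Origin at table height under the middle of its row of wells; x to its rear, y along the row. 4 wells centred at x 0, y -138, -46, 46, 138 mm: floor 20 mm above the table, 92 (x) by 82 (y) mm inside, walls 22 mm high. End cheeks at y +-197 mm, 85 mm high; motor housing 105 mm high from x 65 to 150 mm.
- hood (a joint): Hood angle, rad: 0 shut (level over the wells), 1.57 upright, stop 2.05 (leaning back). Clear yellow-edged panel, 0.85 kg +-10 %, 406 mm wide; underside has 28 mm skirts at both ends. Stiff hinge (0.42 N m friction, little damping): it stays put when above about 1 rad, needs about 4 N at the bar to start down, and below that it falls and slams unless held up all the way.
- hood_hinge (a point): Point on the hinge axis, middle of the hood's rear edge, 120 mm above the table; at (+85, 0, +120) mm in the shaker's frame. The axis is parallel to the shaker's y.
- hood_bar (a point): Centre of the hood's round steel pull bar: 14 mm thick, 150 mm long, parallel to the hinge, 185 mm from it and 45 mm beyond the hood's free edge, on two brackets 70 mm either side of its centre. It lies in the plane of the panel: 120 mm above the table in front of the shaker when shut, about 300 mm up when open.
- start (a joint): Travel of the green start button, m: 0 released, 0.006 fully pressed (springs back, 5 N at full travel).
- start_top (a point): Centre of the top face of the green start button, 40 mm across, 18 mm above a fixed grey box (80 x 90 x 45 mm) that stands by itself on the table, near the right front corner of the shaker as seen from the robot; pressed straight down.
- tin1: Metal sample tin with a red band, 60 mm across, body 75 mm tall, 0.25 to 0.41 kg, standing on the table; origin at the centre of its underside, z up its axis. May be absent.
- lid1 (a joint): How far the lid of the red tin stands proud, m: 0 = fully home, up to 0.009. The lid is a red disc 55 mm across and 6 mm thick, so its top is 81 mm above the tin's underside when home; it needs about 6 N straight down to move and stays where it is left.
- tin2: Metal sample tin with a green band, 60 mm across, body 75 mm tall, 0.25 to 0.41 kg, standing on the table; origin at the centre of its underside, z up its axis. May be absent.
- lid2 (a joint): How far the lid of the green tin stands proud, m: 0 = fully home, up to 0.009. The lid is a green disc 55 mm across and 6 mm thick, so its top is 81 mm above the tin's underside when home; it needs about 6 N straight down to move and stays where it is left.
- tin3: Metal sample tin with a yellow band, 60 mm across, body 75 mm tall, 0.25 to 0.41 kg, standing on the table; origin at the centre of its underside, z up its axis. May be absent.
- lid3 (a joint): How far the lid of the yellow tin stands proud, m: 0 = fully home, up to 0.009. The lid is a yellow disc 55 mm across and 6 mm thick, so its top is 81 mm above the tin's underside when home; it needs about 6 N straight down to move and stays where it is left.
- tin4: Metal sample tin with a blue band, 60 mm across, body 75 mm tall, 0.25 to 0.41 kg, standing on the table; origin at the centre of its underside, z up its axis. May be absent.
- lid4 (a joint): How far the lid of the blue tin stands proud, m: 0 = fully home, up to 0.009. The lid is a blue disc 55 mm across and 6 mm thick, so its top is 81 mm above the tin's underside when home; it needs about 6 N straight down to move and stays where it is left.
- tumbler: Bystander, to be left alone: steel drinking tumbler, 76 mm across, 178 mm tall.
- sandblock: Bystander, to be left alone: red-brown sanding block, 75 x 45 x 28 mm.
- driver: Bystander, to be left alone: screwdriver 190 mm long, lying.
- mallet: Bystander, to be left alone: hammer 260 mm long, lying.
- gauge: Bystander, to be left alone: brass bar 110 x 40 x 20 mm, lying.
- mug: Bystander, to be left alone: white mug, 80 mm across, 90 mm tall.
- spanner: Bystander, to be left alone: wrench 170 mm long, lying.
There are look-alikes about, which are no part of the job. Leave any orange look-alike of the part that bears start alone.

How it is judged:
On the way, in this order (a step that is already met when the one before it is completed fails the run):
1. every tin present stands in a well with its lid fully home, the hood still open (x of tin1 in the frame of shaker between -0.025 and 0.025 m and y of tin1 in the frame of shaker between -0.175 and 0.175 m and z of each of tin1, tin2, tin3, tin4 in the frame of shaker below 0.026 m and angle between each of tin1, tin2, tin3, tin4's own z axis and vertical below 0.1 rad and value of joint each of lid1, lid2, lid3, lid4 below 0.0018 m and x of tin2 in the frame of shaker between -0.025 and 0.025 m and y of tin2 in the frame of shaker between -0.175 and 0.175 m and x of tin3 in the frame of shaker between -0.025 and 0.025 m and y of tin3 in the frame of shaker between -0.175 and 0.175 m and x of tin4 in the frame of shaker between -0.025 and 0.025 m and y of tin4 in the frame of shaker between -0.175 and 0.175 m and value of joint hood above 1 rad), for 0.2 s.
2. the hood is shut over the loaded tins (x of tin1 in the frame of shaker between -0.025 and 0.025 m and y of tin1 in the frame of shaker between -0.175 and 0.175 m and z of each of tin1, tin2, tin3, tin4 in the frame of shaker below 0.026 m and angle between each of tin1, tin2, tin3, tin4's own z axis and vertical below 0.1 rad and value of joint each of lid1, lid2, lid3, lid4 below 0.0018 m and x of tin2 in the frame of shaker between -0.025 and 0.025 m and y of tin2 in the frame of shaker between -0.175 and 0.175 m and x of tin3 in the frame of shaker between -0.025 and 0.025 m and y of tin3 in the frame of shaker between -0.175 and 0.175 m and x of tin4 in the frame of shaker between -0.025 and 0.025 m and y of tin4 in the frame of shaker between -0.175 and 0.175 m and value of joint hood below 0.03 rad), for 0.3 s.
3. the start button is pressed down with the hood shut (value of joint hood below 0.03 rad and value of joint start above 0.0042 m), for 0.05 s.
At the end, for the whole second after the job is handed in: Every tin present stands upright (within 0.1 rad) on the floor of a well with its lid within 1.8 mm of fully home and at rest, the hood is shut to within 0.03 rad, and the start button has been pressed and released (all of step 2 and linear speed of each of tin1, tin2, tin3, tin4 below 0.02 m/s and value of joint start below 0.002 m); the robot touches nothing.
It fails at once if the hood drops or slams: it closes faster than 1.2 rad/s in the lower part of its swing (under 0.6 rad) (value of joint hood below 0.6 rad and velocity of joint hood below -1.2 rad/s).
It fails at once if the start button is pressed while the hood is open (value of joint start above 0.003 m and value of joint hood above 0.1 rad).
It fails at once if a bystander is moved more than 5 cm (distance of any of tumbler, sandblock, driver, mallet, gauge, mug, spanner from where it was at the start of the episode above 0.05 m).
Of tin1, tin2, tin3, tin4 only 2 to 4 are there at a start; the rules pass over those that are not, and their reading is None.
At some moment in a run one of tin1, tin2, tin3, tin4 may be knocked a few centimetres aside while the robot is not near it.
It also fails if it takes over 210 s, if anything falls off the work surface, if the arm or the gripper's body presses on something with over 40 N, if the wrist force passes 120 N, or if a joint passes its speed limit or range.

## Working session

There is one attempt and no reset: what is moved stays moved. The work goes in short steps, Python scripts to look and compute and a tool call to move; the robot and the scene stay as the last step left them, time stands still between calls to the robot, and variables do not carry over. Pictures are saved under pics/ and viewed, and the job is handed in when it is done.

Besides the shell and the picture viewer there is one more tool, called after ">>>" as name(argument=value, ...), one argument or row to a line, values as JSON. arm_command: Moves the arm, as the interface text tells. Its arguments: {"type":"object","properties":{"targets":{"type":"array","items":{"type":"array","items":{"type":"number"}}},"jaw":{"type":"number"}},"required":["targets"]}

```bash
mkdir -p pics; cat > h.py <<'E'
import numpy as np, cv2
from workcell import arm
from scipy.spatial.transform import Rotation as R
def cam(n,save=None):
    c=arm.read_camera(n)
    if save: cv2.imwrite('pics/'+save,c['frame'][:,:,::-1])
    return c
def cloud(c):
    f=240/np.tan(np.radians(c['vertical_fov'])/2)
    z=c['range_z']; v,u=np.mgrid[0:480,0:640]
    P=np.stack([(u-c['cx'])/f*z,(v-c['cy'])/f*z,z],-1)
    return P@np.array(rot(c)).T+np.array(c['eye'])
def rot(c):
    r=np.array(c['rotation']); 
    return r if r.shape==(3,3) else R.from_quat(r,scalar_first=True).as_matrix()
def w(c,p): return rot(c)@np.array(p)+np.array(c['eye'])
def px(c,p):
    f=240/np.tan(np.radians(c['vertical_fov'])/2)
    q=rot(c).T@(np.array(p)-np.array(c['eye'])); return np.round([c['cx']+f*q[0]/q[2],c['cy']+f*q[1]/q[2]])
E
python3 - <<'E'
from h import *
s=arm.sense(); print({k:np.round(v,3) for k,v in s.items()})
for n in ('side','top'):
    c=cam(n,n+'0.png'); print(n,c['eye'],np.round(c['rotation'],3),c['vertical_fov'],c['cx'],c['cy'])
    for l in ['shaker','hood','hood_bar','hood_hinge','start','start_top','tin1','tin2','tin3','tin4','lid1','lid2','lid3','lid4','tumbler','sandblock','driver','mallet','gauge','mug','spanner']:
        for d in arm.spot_in(n,l)[:3]:
            p=w(c,d['xyz']); print(l,round(d['p'],2),np.round(p,3),px(c,p))
E
```

```text
{'time': np.float64(0.0), 'qpos': array([ 1.13 ,  0.616, -0.013,  1.425,  0.008,  1.103, -0.04 ]), 'dq': array([-0.002, -0.001,  0.001, -0.001, -0.   ,  0.001,  0.001]), 'tau': array([ 0.0000e+00, -4.5893e+01,  2.0900e-01, -1.6574e+01, -6.1000e-02,
        2.0000e-02,  0.0000e+00]), 'position': array([ 0.261, -0.594,  0.205]), 'eef_rot': array([-0.001,  0.979,  0.205, -0.   ]), 'force': array([-0.134,  0.216,  0.697]), 'wrist_torque': array([-0.029,  0.056,  0.037]), 'opening': np.float64(0.999)}
side [0.32266307 0.95723032 1.10451463] [ 0.028 -0.065  0.924 -0.375] 52.93103925506663 320.6274120505589 240.34321466801717
shaker 0.65 [0.59  0.13  0.083] [268. 276.]
hood 0.9 [0.632 0.12  0.208] [249. 240.]
hood_bar 0.9 [0.633 0.117 0.203] [249. 241.]
hood_hinge 0.69 [0.587 0.127 0.083] [269. 276.]
start 0.62 [ 0.197 -0.323  0.068] [413. 189.]
start 0.5 [ 0.447 -0.196  0.067] [334. 207.]
start_top 0.57 [ 0.45  -0.194  0.068] [333. 207.]
start_top 0.56 [ 0.556 -0.28   0.065] [305. 188.]
start_top 0.49 [ 0.194 -0.321  0.07 ] [414. 189.]
tin1 0.95 [ 0.432 -0.343  0.061] [344. 180.]
tin1 0.87
[... 2909 characters left out ...]
 154.]
lid3 0.91 [ 0.562 -0.423  0.089] [501. 188.]
lid3 0.89 [ 0.558 -0.304  0.089] [450. 191.]
lid3 0.82 [ 0.648 -0.262  0.087] [430. 154.]
lid4 0.91 [ 0.562 -0.423  0.089] [501. 188.]
lid4 0.89 [ 0.558 -0.304  0.089] [450. 191.]
lid4 0.82 [ 0.648 -0.262  0.087] [430. 154.]
tumbler 0.66 [0.371 0.333 0.174] [163. 271.]
sandblock 0.68 [ 0.623 -0.357  0.027] [463. 171.]
sandblock 0.49 [ 0.556 -0.294  0.086] [445. 192.]
sandblock 0.31 [ 0.649 -0.263  0.092] [431. 152.]
driver 0.73 [ 0.411 -0.044  0.021] [338. 257.]
mallet 0.68 [ 0.626 -0.354  0.028] [463. 169.]
mallet 0.66 [0.329 0.183 0.023] [245. 292.]
gauge 0.93 [ 0.701 -0.372  0.02 ] [467. 141.]
spanner 0.64 [0.582 0.463 0.004] [136. 192.]
```

View pics/side0.png

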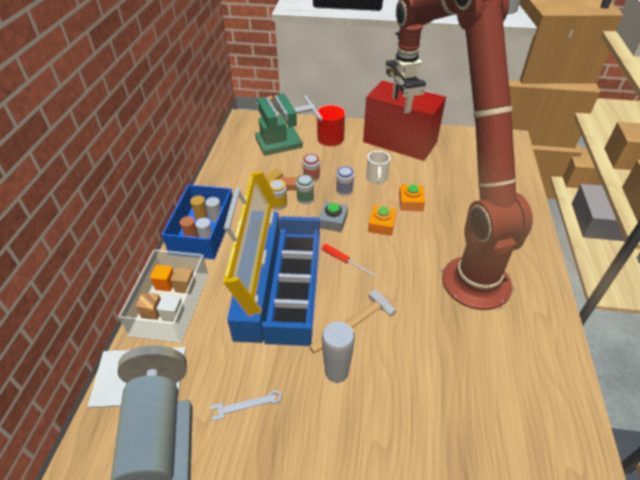

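View pics/top0.png

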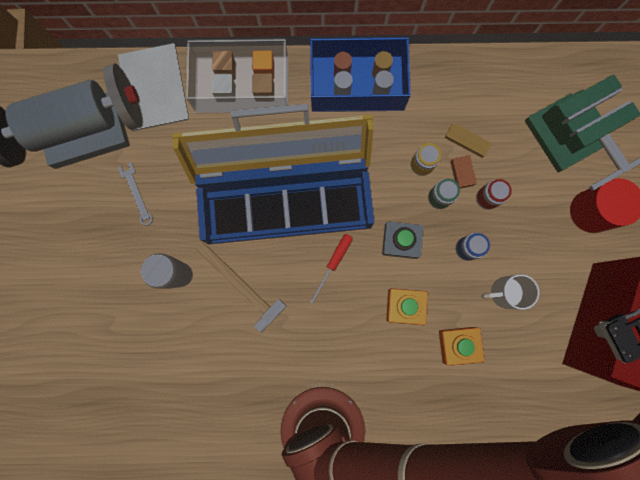

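The top view shows four tins: yellow (427,157), green (445,193), red (496,193) and blue (474,246). The real start button is on the grey box at (404,239). The two orange look-alikes are at (409,306) and (464,346), and I'll leave them alone.

```bash
python3 - <<'E'
from h import *
ct=cam('top');cs=cam('side')
Pt=cloud(ct);Ps=cloud(cs)
im=ct['frame']
cv2.imwrite('pics/crop_t.png',cv2.resize(im[120:270,180:520,::-1],None,fx=2.3,fy=2.3,interpolation=cv2.INTER_CUBIC))
for n,(u,v) in dict(Y=(427,155),G=(446,191),R=(497,191),B=(475,245),start=(404,239)).items():
    p0=Pt[v,u]; res=[]
    for P in (Pt,Ps):
        m=(np.hypot(P[...,0]-p0[0],P[...,1]-p0[1])<0.04)&(P[...,2]>0.055)
        q=P[m]; z=q[:,2]
        h=np.histogram(z,bins=np.arange(0.055,0.1,0.002))
        top=q[z>np.percentile(z,98)-0.004]
        (cx,cy),r=cv2.minEnclosingCircle(top[:,:2].astype(np.float32))
        res.append((len(top),np.round([cx,cy,r,np.median(top[:,2])],4),h[0].tolist()))
    print(n,np.round(p0,3)); [print('   ',r) for r in res]
E
```

```text
Y [ 0.644 -0.254  0.09 ]
    (227, array([ 0.6465, -0.2596,  0.0276,  0.0899]), [9, 10, 6, 8, 5, 6, 8, 13, 9, 30, 21, 16, 3, 2, 28, 73, 137, 130, 36, 8, 1, 0])
    (62, array([ 0.6451, -0.2572,  0.0278,  0.0903]), [3, 4, 7, 12, 1, 7, 6, 3, 9, 13, 10, 6, 2, 3, 18, 33, 37, 30, 20, 2, 0, 0])
G [ 0.557 -0.295  0.089]
    (196, array([ 0.5603, -0.3001,  0.0272,  0.0879]), [8, 5, 6, 10, 6, 7, 6, 11, 13, 39, 15, 7, 4, 18, 83, 154, 122, 39, 5, 3, 0, 0])
    (59, array([ 0.5605, -0.2963,  0.028 ,  0.0882]), [10, 11, 7, 9, 6, 5, 12, 11, 14, 16, 14, 9, 3, 13, 36, 44, 34, 13, 2, 0, 0, 0])
R [ 0.555 -0.414  0.089]
    (230, array([ 0.5581, -0.4203,  0.0272,  0.0875]), [17, 7, 3, 13, 6, 10, 8, 13, 20, 31, 24, 9, 4, 25, 109, 146, 108, 33, 6, 0, 0, 0])
    (51, array([ 0.5577, -0.4158,  0.0266,  0.0881]), [8, 9, 9, 5, 12, 9, 5, 4, 10, 14, 14, 6, 8, 16, 30, 32, 32, 10, 2, 0, 0, 0])
B [ 0.429 -0.357  0.088]
    (206, array([ 0.4308, -0.3637,  0.0273,  0.0883]), [8, 12, 3, 9, 7, 7, 4, 7, 21, 26, 22, 8, 5, 13, 89, 152, 135, 45, 10, 0, 0, 0])
    (62, array([ 0.43  , -0.3594,  0.0272,  0.0885]), [11, 6, 9, 6, 11, 8, 5, 10, 17, 9, 17, 7, 7, 7, 32, 38, 36, 19, 5, 0, 0, 0])
start [ 0.447 -0.197  0.07 ]
    (102, array([ 0.4498, -0.1995,  0.02  ,  0.0684]), [77, 60, 17, 16, 42, 84, 55, 27, 3, 0, 0, 0, 0, 0, 0, 0, 0, 0, 0, 0, 0, 0])
    (38, array([ 0.4502, -0.1962,  0.0202,  0.0681]), [25, 22, 17, 11, 18, 29, 21, 8, 2, 0, 0, 0, 0, 0, 0, 0, 0, 0, 0, 0, 0, 0])
```

View pics/crop_t.png

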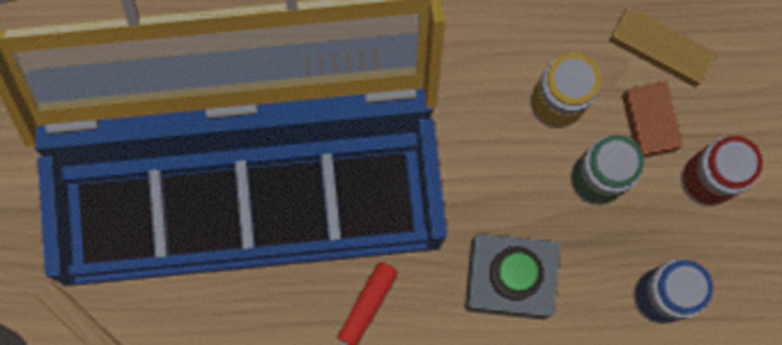

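```bash
python3 - <<'E'
from h import *
ct=cam('top');cs=cam('side')
for n,c in (('top',ct),('side',cs)):
    P=cloud(c); im=cv2.cvtColor(c['frame'],cv2.COLOR_RGB2HSV)
    blue=(im[...,0]>95)&(im[...,0]<130)&(im[...,1]>130)
    reg=(abs(P[...,0]-0.58)<0.15)&(P[...,1]<0.36)&(P[...,1]>-0.17)&blue
    print(n)
    h,e=np.histogram(P[...,2][reg],bins=np.arange(0.0,0.13,0.005)); print(dict(zip(np.round(e,3).tolist(),h.tolist())))
    for lo,hi in ((0.08,0.09),(0.098,0.112),(0.035,0.048)):
        m=reg&(P[...,2]>lo)&(P[...,2]<hi)
        l,lab,st,_=cv2.connectedComponentsWithStats(m.astype(np.uint8))
        for i in range(1,l):
            if st[i,4]>25:
                q=P[lab==i][:,:2]; r=cv2.minAreaRect(q.astype(np.float32)); print(lo,st[i].tolist(),np.round(r[0],4),np.round(r[1],4),round(r[2],2))
    # hood yellow
    yel=(im[...,0]>18)&(im[...,0]<32)&(im[...,1]>150)&(P[...,0]>0.55)&(P[...,0]<0.85)&(P[...,1]<0.4)&(P[...,1]>-0.17)&(P[...,2]>0.1)
    q=P[yel]; print('yellow',len(q),np.percentile(q,[1,50,99],axis=0).round(3).tolist())
    # bar: non-yellow points beyond
    m=(P[...,2]>0.25)&(P[...,0]>0.55)&(P[...,0]<0.85)&(P[...,1]<0.3)&(P[...,1]>-0.15)&~yel
    q=P[m]; print('hi',len(q),np.percentile(q,[2,50,98],axis=0).round(3).tolist())
    print([ (np.round(w(c,d['xyz']),3),round(d['p'],2)) for d in arm.spot_in(n,'hood_bar')])
E
```

```text
top
{0.0: 0, 0.005: 0, 0.01: 15, 0.015: 478, 0.02: 389, 0.025: 120, 0.03: 65, 0.035: 418, 0.04: 1083, 0.045: 86, 0.05: 12, 0.055: 9, 0.06: 8, 0.065: 15, 0.07: 29, 0.075: 42, 0.08: 384, 0.085: 213, 0.09: 10, 0.095: 84, 0.1: 874, 0.105: 476, 0.11: 0, 0.115: 0, 0.12: 0}
0.08 [363, 172, 11, 52, 277] [ 0.5452 -0.1118] [0.1228 0.013 ] 5.23
0.08 [197, 188, 9, 52, 303] [0.5108 0.2785] [0.123  0.0148] 4.99
0.098 [196, 159, 172, 26, 1415] [0.6041 0.0892] [0.0246 0.3987] 4.85
0.035 [207, 178, 155, 20, 895] [0.5806 0.0872] [0.0164 0.378 ] 5.08
0.035 [210, 220, 157, 20, 662] [0.477  0.0783] [0.0108 0.378 ] 4.96
yellow 2670 [[0.578, -0.108, 0.129], [0.631, 0.097, 0.223], [0.671, 0.291, 0.257]]
hi 1340 [[0.64, -0.086, 0.25], [0.665, 0.097, 0.264], [0.68, 0.272, 0.303]]
[(array([0.632, 0.094, 0.209]), 0.76), (array([0.598, 0.092, 0.102]), 0.74)]
side
{0.0: 0, 0.005: 13, 0.01: 57, 0.015: 270, 0.02: 274, 0.025: 157, 0.03: 146, 0.035: 282, 0.04: 689, 0.045: 166, 0.05: 115, 0.055: 135, 0.06: 124, 0.065: 116, 0.07: 124, 0.075: 136, 0.08: 337, 0.085: 210, 0.09: 70, 0.095: 91, 0.1: 538, 0.105: 367, 0.11: 8, 0.115: 0, 0.12: 0}
0.08 [281, 217, 38, 5, 118] [ 0.5437 -0.1095] [0.1142 0.019 ] 3.68
0.08 [240, 318, 71, 12, 347] [0.5385 0.2803] [0.1771 0.0249] 5.92
0.098 [257, 213, 21, 95, 568] [0.6039 0.0725] [0.0204 0.3526] 4.8
0.098 [228, 298, 34, 25, 387] [0.6174 0.2645] [0.0806 0.0713] 5.19
0.035 [266, 228, 23, 94, 512] [0.5837 0.0737] [0.0269 0.3532] 3.46
0.035 [306, 229, 12, 94, 319] [0.4784 0.0643] [0.0106 0.3527] 5.11
0.035 [232, 332, 79, 8, 215] [0.5509 0.2885] [0.2023 0.0114] 4.28
yellow 1914 [[0.579, -0.107, 0.131], [0.629, 0.145, 0.219], [0.674, 0.297, 0.257]]
hi 493 [[0.644, 0.023, 0.25], [0.665, 0.124, 0.292], [0.681, 0.258, 0.304]]
[(array([0.634, 0.115, 0.205]), 0.9)]
```

```bash
cat >> h.py <<'E'
YAW=np.radians(5.0); O=np.array([0.5278,0.083])
def s2w(x,y): c,s=np.cos(YAW),np.sin(YAW); return O+np.array([c*x-s*y,s*x+c*y])
def w2s(p): c,s=np.cos(YAW),np.sin(YAW); d=np.array(p[:2])-O; return np.array([c*d[0]+s*d[1],-s*d[0]+c*d[1]])
def need(p,Rt=None):
    s=arm.sense(); q=R.from_quat(s['eef_rot'],scalar_first=True)
    d=q.inv().apply(np.array(p)-s['position'])/0.03
    out=[np.round(d,2).tolist()]
    if Rt is not None: out.append(np.round(np.degrees((q.inv()*Rt).as_rotvec())/5,2).tolist())
    return out
def down(psi):  # tool down, tool x at world yaw psi deg
    p=np.radians(psi); x=[np.cos(p),np.sin(p),0];y=[np.sin(p),-np.cos(p),0]
    return R.from_matrix(np.array([x,y,[0,0,-1]]).T)
TIN=dict(R=(.558,-.418),G=(.5604,-.298),Y=(.6458,-.2584),B=(.4304,-.3616))
def st():
    s=arm.sense(); print('t',round(s['time'],2),'pos',np.round(s['position'],4),'S',np.round(w2s(s['position']),4),'F',np.round(s['force'],1),'open',round(s['opening'],3),'q',np.round(s['qpos'],2))
E
python3 - <<'E'
from h import *
st()
for k,v in TIN.items(): print(k,w2s(v).round(4))
print(need([*TIN['Y'],0.20],down(5)))
E
```

```text
t 2.5 pos [ 0.2614 -0.5951  0.2066] S [-0.3245 -0.6523] F [ 0.1 -0.2 -0.5] open 0.998 q [ 1.13  0.61 -0.01  1.42  0.01  1.1  -0.04]
R [-0.0136 -0.5017]
G [-0.0007 -0.3824]
Y [ 0.0878 -0.3504]
B [-0.1358 -0.4344]
[[16.25, -5.12, 0.22], [-0.0, -0.0, 3.74]]
```

>>> arm_command(
  targets=[
    [0, 0, -0.5, 0, 0, 0.94],
    [0, 0, -0.5, 0, 0, 0.94],
    [0, 0, -0.5, 0, 0, 0.93],
    [0, 0, -0.5, 0, 0, 0.93],
    [0.8, -0.6, 0, 0, 0, 0],
    [1, -0.75, 0, 0, 0, 0],
    [1, -0.75, 0, 0, 0, 0],
    [1, -0.75, 0, 0, 0, 0],
  ],
  jaw=0,
)

```text
time: 3.3
position: [0.3684, -0.499, 0.2668]
eef_rot: [0.0, 0.999, 0.044, 0.0]
force: [0.6, -0.3, -0.3]
opening: 0.998
```

>>> arm_command(
  targets=[
    [1, -0.75, 0, 0, 0, 0],
    [1, -0.75, 0, 0, 0, 0],
    [1, -0.75, 0, 0, 0, 0],
    [1, -0.75, 0, 0, 0, 0],
    [1, -0.75, 0.5, 0, 0, 0],
    [1, -0.75, 0.5, 0, 0, 0],
    [1, -0.7, 0.5, 0, 0, 0],
    [1, -0.7, 0.5, 0, 0, 0],
  ],
)

```text
time: 4.1
position: [0.5922, -0.3016, 0.2063]
eef_rot: [0.0, 0.999, 0.044, 0.0]
force: [0.1, -0.4, 0.2]
opening: 1.0
```

```bash
python3 - <<'E'
from h import *
st(); print(need([*TIN['Y'],0.046],down(5)))
E
```

```text
t 4.1 pos [ 0.5922 -0.3016  0.2063] S [ 0.0306 -0.3888] F [ 0.1 -0.4  0.2] open 1.0 q [ 0.42  0.64  0.04  1.38 -0.02  1.12 -1.03]
[[1.91, -1.28, 5.34], [0.0, -0.0, 0.0]]
```

>>> arm_command(
  targets=[
    [0.95, -0.64, 0, 0, 0, 0],
    [0.96, -0.64, 0, 0, 0, 0],
    [0, 0, 0.9, 0, 0, 0],
    [0, 0, 0.9, 0, 0, 0],
    [0, 0, 0.9, 0, 0, 0],
    [0, 0, 0.9, 0, 0, 0],
    [0, 0, 0.9, 0, 0, 0],
    [0, 0, 0.84, 0, 0, 0],
  ],
)

```text
time: 4.9
position: [0.6447, -0.2593, 0.0452]
eef_rot: [-0.0, 0.999, 0.044, -0.0]
force: [-0.6, 0.3, -0.1]
opening: 1.0
```

>>> arm_command(
  targets=[
    [0, 0, 0, 0, 0, 0],
    [0, 0, 0, 0, 0, 0],
    [0, 0, 0, 0, 0, 0],
    [0, 0, 0, 0, 0, 0],
    [0, 0, 0, 0, 0, 0],
    [0, 0, 0, 0, 0, 0],
    [0, 0, 0, 0, 0, 0],
    [0, 0, 0, 0, 0, 0],
  ],
  jaw=255,
)

```text
time: 5.7
position: [0.6458, -0.26, 0.0481]
eef_rot: [0.001, 0.999, 0.044, 0.001]
force: [-0.4, 0.0, 6.1]
opening: 0.638
```

```bash
python3 - <<'E'
from h import *
st(); c=cam('top','a1.png'); cam('side','a1s.png')
E
```

```text
t 5.7 pos [ 0.6458 -0.26    0.0481] S [ 0.0877 -0.352 ] F [-0.4  0.   6.1] open 0.638 q [ 0.34  0.85  0.03  1.43 -0.03  0.86 -1.11]
```

View pics/a1s.png

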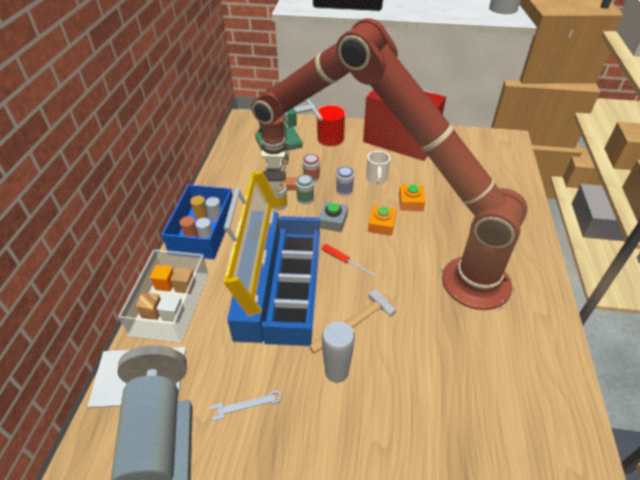

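>>> arm_command(
  targets=[
    [0, 0, -0.6, 0, 0, 0],
    [0, 0, -1, 0, 0, 0],
    [-0.2, 0, -1, 0, 0, 0],
    [-0.8, 0, -1, 0, 0, 0],
    [-1, 0, -1, 0, 0, 0],
    [-1, -0.5, -0.4, 0, 0, 0],
    [0, -1, 0, 0, 0, 0],
    [0, -1, 0, 0, 0, 0],
  ],
)

```text
time: 6.6
position: [0.5466, -0.1927, 0.1963]
eef_rot: [-0.0, 0.999, 0.042, -0.001]
force: [1.1, 1.0, -2.1]
opening: 0.639
```

>>> arm_command(
  targets=[
    [0, -1, 0, 0, 0, 0],
    [0, -1, 0, 0, 0, 0],
    [0, -1, 0, 0, 0, 0],
    [0, -1, 0, 0, 0, 0],
    [0, -1, 0, 0, 0, 0],
    [0, -1, 0, 0, 0, 0],
    [0, -1, 0, 0, 0, 0],
    [0, -1, 0, 0, 0, 0],
  ],
)

```text
time: 7.4
position: [0.5262, 0.0477, 0.1955]
eef_rot: [0.0, 0.999, 0.044, -0.001]
force: [0.4, 0.1, -2.7]
opening: 0.634
```

```bash
python3 - <<'E'
from h import *
st(); print(need([*s2w(-0.003,0.133),0.11],down(5)))
c=cam('side','a2s.png')
E
```

```text
t 7.4 pos [0.5262 0.0477 0.1955] S [-0.0046 -0.0351] F [ 0.4  0.1 -2.7] open 0.634 q [-0.13  0.44  0.    1.79 -0.    0.92 -1.61]
[[0.06, -5.6, 2.85], [-0.0, 0.03, 0.0]]
```

View pics/a2s.png

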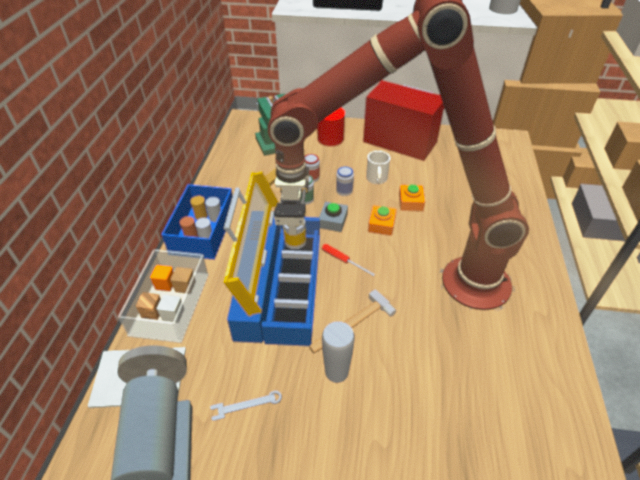

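>>> arm_command(
  targets=[
    [0, -1, 0, 0, 0, 0],
    [0, -1, 0, 0, 0, 0],
    [0, -1, 0, 0, 0, 0],
    [0, -1, 0, 0, 0, 0],
    [0.03, -1, 0.4, 0, 0, 0],
    [0.03, -0.6, 0.8, 0, 0, 0],
    [0, 0, 0.8, 0, 0, 0],
    [0, 0, 0.8, 0, 0, 0],
  ],
)

```text
time: 8.25
position: [0.5136, 0.2145, 0.1108]
eef_rot: [0.0, 0.999, 0.045, -0.001]
force: [0.8, 0.1, -2.1]
opening: 0.639
```

```bash
python3 - <<'E'
from h import *
st(); print(need([*s2w(-0.003,0.133),0.070],down(5)))
c=cam('side','a3s.png');c2=cam('top')
a=c['frame'][180:360,200:360,::-1];b=c2['frame'][110:290,160:390,::-1]
cv2.imwrite('pics/a3.png',np.hstack([cv2.resize(a,(320,360)),cv2.resize(b,(460,360))]))
E
```

```text
t 8.25 pos [0.5136 0.2145 0.1108] S [-0.0027  0.1323] F [ 0.8  0.1 -2.1] open 0.639 q [-0.42  0.58 -0.02  1.81  0.01  0.75 -1.93]
[[-0.01, -0.02, 1.36], [0.0, 0.02, 0.03]]
```

View pics/a3.png

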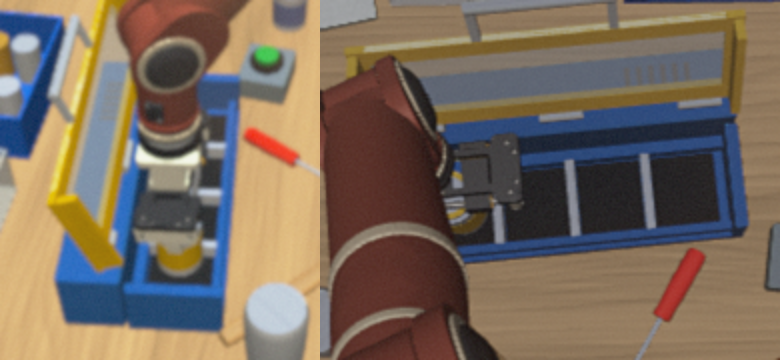

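>>> arm_command(
  targets=[
    [0, 0, 0.5, 0, 0, 0],
    [0, 0, 0.4, 0, 0, 0],
    [0, 0, 0.3, 0, 0, 0],
    [0, 0, 0.16, 0, 0, 0],
    [0, 0, 0.06, 0, 0, 0],
    [0, 0, 0, 0, 0, 0],
    [0, 0, 0, 0, 0, 0],
    [0, 0, 0, 0, 0, 0],
  ],
)

```text
time: 9.15
position: [0.5151, 0.2142, 0.0704]
eef_rot: [-0.0, 0.999, 0.044, 0.0]
force: [-0.5, 1.0, -2.5]
opening: 0.64
```

```bash
python3 - <<'E'
from h import *
st()
E
```

```text
t 9.15 pos [0.5151 0.2142 0.0704] S [-0.0012  0.1318] F [-0.5  1.  -2.5] open 0.64 q [-0.42  0.64 -0.02  1.84  0.01  0.66 -1.93]
```

>>> arm_command(
  targets=[
    [0, 0, 0.05, 0, 0, 0],
    [0, 0, 0.05, 0, 0, 0],
    [0, 0, 0.03, 0, 0, 0],
    [0, 0, 0, 0, 0, 0],
    [0, 0, 0, 0, 0, 0],
    [0, 0, 0, 0, 0, 0],
    [0, 0, 0, 0, 0, 0],
    [0, 0, 0, 0, 0, 0],
  ],
)

```text
time: 9.95
position: [0.5151, 0.2142, 0.068]
eef_rot: [-0.0, 0.999, 0.044, 0.001]
force: [-2.8, -0.4, 9.3]
opening: 0.64
```

>>> arm_command(
  targets=[
    [0, 0, 0, 0, 0, 0],
    [0, 0, 0, 0, 0, 0],
    [0, 0, 0, 0, 0, 0],
    [0, 0, 0, 0, 0, 0],
    [0, 0, 0, 0, 0, 0],
    [0, 0, 0, 0, 0, 0],
    [0, 0, 0, 0, 0, 0],
    [0, 0, -0.1, 0, 0, 0],
  ],
  jaw=63,
)

```text
time: 10.75
position: [0.5144, 0.2139, 0.0687]
eef_rot: [0.0, 0.999, 0.044, -0.0]
force: [-0.5, 0.6, -0.7]
opening: 0.752
```

>>> arm_command(
  targets=[
    [0, 0, -0.4, 0, 0, 0],
    [0, 0, -0.8, 0, 0, 0],
    [0, 0, -0.8, 0, 0, 0],
    [0, 0, -0.4, 0, 0, 0],
    [0, 0, 0, 0, 0, 0],
    [0, 0, 0, 0, 0, 0],
    [0, 0, 0, 0, 0, 0],
    [0, 0, 0, 0, 0, 0],
  ],
)

```text
time: 11.55
position: [0.514, 0.2137, 0.1399]
eef_rot: [0.0, 0.999, 0.044, -0.001]
force: [-0.2, -0.0, -0.5]
opening: 0.754
```

>>> arm_command(
  targets=[
    [0, 0, 0, 0, 0, 0],
    [0, 0, 0, 0, 0, 0],
    [0, 0, 0, 0, 0, 0],
    [0, 0, 0, 0, 0, 0],
    [0, 0, 0, 0, 0, 0],
    [0, 0, 0, 0, 0, 0],
    [0, 0, 0, 0, 0, 0],
    [0, 0, 0, 0, 0, 0],
  ],
  jaw=255,
)

```text
time: 12.35
position: [0.5148, 0.214, 0.141]
eef_rot: [-0.0, 0.999, 0.044, 0.0]
force: [-0.4, 0.2, -0.1]
opening: 0.112
```

```bash
python3 - <<'E'
from h import *
st(); print(need([*s2w(-0.0012,0.132),0.118],down(5)))
c=cam('side','a4s.png');c2=cam('top')
a=c['frame'][180:360,200:360,::-1];b=c2['frame'][110:290,160:390,::-1]
cv2.imwrite('pics/a4.png',np.hstack([cv2.resize(a,(320,360)),cv2.resize(b,(460,360))]))
E
```

```text
t 12.35 pos [0.5148 0.214  0.141 ] S [-0.0016  0.1317] F [-0.4  0.2 -0.1] open 0.112 q [-0.42  0.55 -0.02  1.78  0.01  0.82 -1.93]
[[0.01, -0.01, 0.77], [-0.0, -0.0, 0.0]]
```

View pics/a4.png

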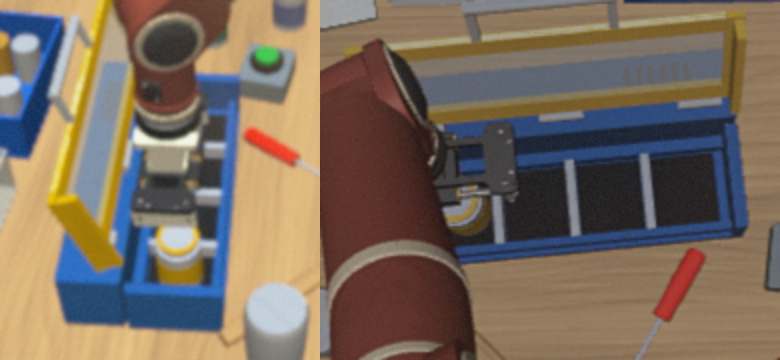

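>>> arm_command(
  targets=[
    [0, 0, 0.3, 0, 0, 0],
    [0, 0, 0.3, 0, 0, 0],
    [0, 0, 0.1, 0, 0, 0],
    [0, 0, 0.1, 0, 0, 0],
    [0, 0, 0.1, 0, 0, 0],
    [0, 0, 0.05, 0, 0, 0],
    [0, 0, 0.05, 0, 0, 0],
    [0, 0, 0, 0, 0, 0],
  ],
)

```text
time: 13.25
position: [0.5147, 0.214, 0.111]
eef_rot: [-0.0, 0.999, 0.044, -0.0]
force: [1.0, 0.6, 0.2]
opening: 0.008
```

>>> arm_command(
  targets=[
    [0, 0, 0.05, 0, 0, 0],
    [0, 0, 0.05, 0, 0, 0],
    [0, 0, 0.03, 0, 0, 0],
    [0, 0, 0, 0, 0, 0],
    [0, 0, 0, 0, 0, 0],
    [0, 0, 0, 0, 0, 0],
    [0, 0, 0, 0, 0, 0],
    [0, 0, 0, 0, 0, 0],
  ],
)

```text
time: 14.05
position: [0.5148, 0.214, 0.1072]
eef_rot: [-0.0, 0.999, 0.044, 0.0]
force: [0.2, -0.3, -0.2]
opening: 0.005
```

>>> arm_command(
  targets=[
    [0, 0, 0.05, 0, 0, 0],
    [0, 0, 0.05, 0, 0, 0],
    [0, 0, 0.05, 0, 0, 0],
    [0, 0, 0, 0, 0, 0],
    [0, 0, 0, 0, 0, 0],
    [0, 0, 0, 0, 0, 0],
    [0, 0, 0, 0, 0, 0],
    [0, 0, 0, 0, 0, 0],
  ],
)

```text
time: 14.85
position: [0.5148, 0.214, 0.1026]
eef_rot: [-0.0, 0.999, 0.044, 0.0]
force: [0.2, -0.1, 0.7]
opening: 0.003
```

```bash
python3 - <<'E'
from h import *
st()
c=cam('side','a5s.png');c2=cam('top')
a=c['frame'][200:330,240:340,::-1];b=c2['frame'][150:250,180:300,::-1]
cv2.imwrite('pics/a5.png',np.hstack([cv2.resize(a,(360,468),interpolation=2),cv2.resize(b,(430,468),interpolation=2)]))
E
```

```text
t 14.85 pos [0.5148 0.214  0.1026] S [-0.0015  0.1317] F [ 0.2 -0.1  0.7] open 0.003 q [-0.42  0.6  -0.02  1.82  0.01  0.73 -1.93]
```

View pics/a5.png

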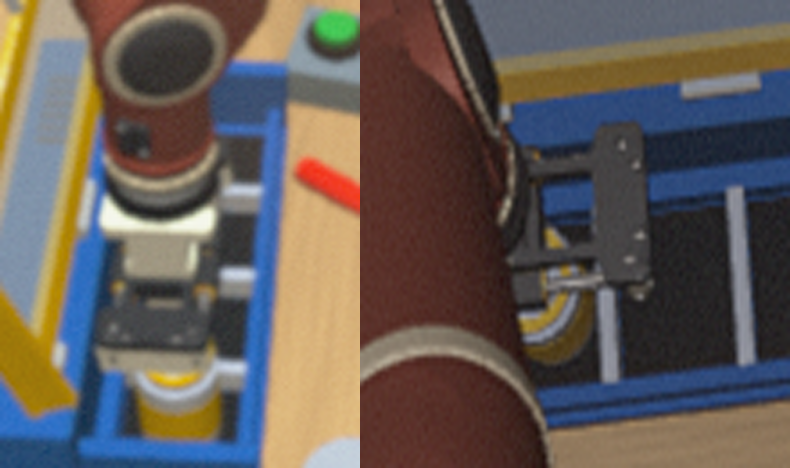

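```bash
python3 - <<'E'
from h import *
for n in ('top','side'):
    c=cam(n); P=cloud(c); s=arm.sense()
    tip=np.array(s['position'])-[0,0,.011]
    print(n,'tip',px(c,tip),'lid home',px(c,[*s2w(-.0015,.1317),.101]),px(c,[*s2w(-.0015,.1317+.0275),.101]),px(c,[*s2w(-.03,.1317),.095]))
    d=np.hypot(P[...,0]-tip[0],P[...,1]-tip[1])
    m=(d<0.035)&(P[...,2]>0.06)&(P[...,2]<0.2)
    h,e=np.histogram(P[...,2][m],bins=np.arange(.06,.2,.004)); print(dict(zip(e.round(3).tolist(),h.tolist())))
    m2=m&(P[...,2]<.12)&(P[...,2]>.085)
    q=P[m2]; print(np.percentile(q,[2,50,98],axis=0).round(3).tolist())
    v,u=np.where(m2); print(u.min(),u.max(),v.min(),v.max())
    cv2.imwrite(f'pics/a6{n}.png',c['frame'][:,:,::-1])
E
```

```text
top tip [228. 211.] lid home [227. 210.] [215. 211.] [228. 223.]
{0.06: 9, 0.064: 4, 0.068: 12, 0.072: 11, 0.076: 10, 0.08: 7, 0.084: 13, 0.088: 9, 0.092: 31, 0.096: 11, 0.1: 5, 0.104: 37, 0.108: 32, 0.112: 3, 0.116: 0, 0.12: 0, 0.124: 0, 0.128: 0, 0.132: 0, 0.136: 0, 0.14: 0, 0.144: 0, 0.148: 0, 0.152: 0, 0.156: 0, 0.16: 0, 0.164: 0, 0.168: 0, 0.172: 0, 0.176: 0, 0.18: 0, 0.184: 0, 0.188: 0, 0.192: 3}
[[0.487, 0.185, 0.087], [0.498, 0.198, 0.105], [0.538, 0.217, 0.112]]
225 241 199 223
side tip [289. 302.] lid home [289. 300.] [288. 308.] [300. 301.]
{0.06: 18, 0.064: 24, 0.068: 18, 0.072: 25, 0.076: 20, 0.08: 24, 0.084: 24, 0.088: 22, 0.092: 44, 0.096: 30, 0.1: 4, 0.104: 26, 0.108: 24, 0.112: 2, 0.116: 0, 0.12: 0, 0.124: 0, 0.128: 0, 0.132: 0, 0.136: 0, 0.14: 0, 0.144: 0, 0.148: 0, 0.152: 0, 0.156: 0, 0.16: 0, 0.164: 0, 0.168: 0, 0.172: 0, 0.176: 0, 0.18: 0, 0.184: 0, 0.188: 0, 0.192: 0}
[[0.488, 0.207, 0.086], [0.51, 0.237, 0.096], [0.54, 0.245, 0.111]]
278 300 295 313
```

```bash
python3 - <<'E'
from h import *
a=cv2.imread('pics/a6side.png')[230:340,240:330];b=cv2.imread('pics/a6top.png')[170:240,200:275]
cv2.imwrite('pics/a7.png',np.hstack([cv2.resize(a,(400,490),interpolation=2),cv2.resize(b,(400,490),interpolation=2)]))
c=cam('side');s=arm.sense();p=s['position']
for dz in (-.011,0,.05,.073): print(px(c,p+[0,0,dz]),)
E
```

```text
[289. 302.]
[289. 299.]
[288. 287.]
[287. 281.]
```

View pics/a7.png

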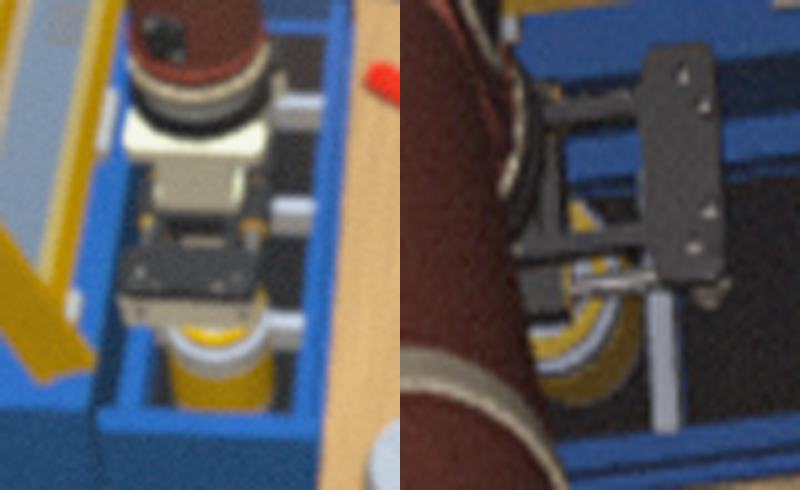

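```bash
python3 - <<'E'
from h import *
for n in ('top','side'):
    c=cam(n); P=cloud(c); s=arm.sense(); im=cv2.cvtColor(c['frame'],cv2.COLOR_RGB2HSV)
    yel=(im[...,0]>15)&(im[...,0]<35)&(im[...,1]>120)
    tip=np.array(s['position'])
    d=np.hypot(P[...,0]-tip[0],P[...,1]-tip[1])
    m=(d<0.045)&(P[...,2]>0.09)&(P[...,2]<0.2)
    for v,u in zip(*np.where(m)):
        if P[v,u,2]>.098: print(u,v,P[v,u].round(3),'d',d[v,u].round(3),c['frame'][v,u],'Y' if yel[v,u] else '')
E
```

```text
232 199 [0.52  0.186 0.192] d 0.029 [136 120  66] Y
233 199 [0.538 0.199 0.111] d 0.028 [149 132  93] 
234 199 [0.541 0.199 0.098] d 0.03 [114 109 108] 
232 200 [0.518 0.185 0.194] d 0.029 [134 113  50] Y
233 200 [0.537 0.2   0.106] d 0.026 [160 137  68] Y
234 200 [0.536 0.197 0.109] d 0.028 [147 130  90] 
232 201 [0.515 0.185 0.198] d 0.029 [125 107  62] Y
233 201 [0.533 0.198 0.112] d 0.024 [160 135  56] Y
234 201 [0.533 0.196 0.111] d 0.026 [162 136  58] Y
235 201 [0.534 0.194 0.11 ] d 0.027 [151 129  83] 
232 202 [0.513 0.185 0.197] d 0.029 [115 103  80] 
233 202 [0.531 0.199 0.11 ] d 0.023 [150 127  66] Y
234 202 [0.532 0.197 0.107] d 0.024 [146 122  53] Y
235 202 [0.532 0.195 0.106] d 0.026 [136 115  58] Y
236 202 [0.533 0.193 0.103] d 0.028 [124 109  80] 
235 207 [0.52  0.194 0.108] d 0.02 [112 105  99] 
236 207 [0.52  0.192 0.109] d 0.023 [126 103  46] Y
237 207 [0.52  0.19  0.106] d 0.024 [146 118  50] Y
238 207 [0.52  0.188 0.107] d 0.027 [139 123  99] 
233 208 [0.518 0.199 0.11 ] d 0.016 [145 149 162] 
234 208 [0.518 0.197 0.109] d 0.018 [138 142 154] 
235 208 [0.518 0.195
[... 5874 characters left out ...]
  0.235 0.103] d 0.025 [183 160 116] 
284 307 [0.522 0.243 0.106] d 0.03 [169 156 142] 
285 307 [0.52  0.242 0.105] d 0.028 [178 157 117] 
286 307 [0.517 0.24  0.104] d 0.027 [183 154 105] 
287 307 [0.515 0.241 0.106] d 0.027 [188 159 102] 
288 307 [0.512 0.241 0.106] d 0.027 [182 153  92] Y
289 307 [0.509 0.242 0.107] d 0.028 [180 150  91] Y
290 307 [0.508 0.237 0.1  ] d 0.024 [178 152 107] 
291 307 [0.504 0.24  0.105] d 0.028 [172 154 122] 
293 307 [0.501 0.234 0.098] d 0.025 [175 174 173] 
287 308 [0.515 0.24  0.099] d 0.026 [173 170 169] 
293 308 [0.5   0.238 0.099] d 0.028 [187 194 205] 
294 308 [0.498 0.237 0.099] d 0.029 [184 194 204] 
291 310 [0.504 0.245 0.099] d 0.032 [168 173 178]
```

>>> arm_command(
  targets=[
    [0, 0, 0.04, 0, 0, 0],
    [0, 0, 0.04, 0, 0, 0],
    [0, 0, 0.04, 0, 0, 0],
    [0, 0, 0.02, 0, 0, 0],
    [0, 0, 0.02, 0, 0, 0],
    [0, 0, 0.02, 0, 0, 0],
    [0, 0, 0.02, 0, 0, 0],
    [0, 0, 0, 0, 0, 0],
  ],
)

```text
time: 16.0
position: [0.5148, 0.214, 0.0968]
eef_rot: [-0.0, 0.999, 0.044, 0.0]
force: [-1.1, -0.7, 1.2]
opening: 0.004
```

```bash
cat >> h.py <<'E'
HUE=dict(Y=(18,33),G=(50,90),R=None,B=(105,130))
def lid(k,xy,zlo=0.085,zhi=0.125,rad=0.026):
    out=[]
    for n in ('top','side'):
        c=arm.read_camera(n);P=cloud(c)
        d=np.hypot(P[...,0]-xy[0],P[...,1]-xy[1]); m=(d<rad)&(P[...,2]>zlo)&(P[...,2]<zhi)
        if m.sum()>5: out.append((n,int(m.sum()),np.percentile(P[...,2][m],[20,50,80]).round(4).tolist()))
    return out
E
python3 - <<'E'
from h import *
st()
print(lid('Y',s2w(-.0015,.1317),rad=.024))
for n in('R','G','B'): print(n,lid(n,TIN[n],.07,.1,.024))
E
```

```text
t 16.0 pos [0.5148 0.214  0.0968] S [-0.0015  0.1317] F [-1.1 -0.7  1.2] open 0.004 q [-0.42  0.6  -0.02  1.82  0.01  0.72 -1.93]
[('top', 34, [0.1062, 0.1077, 0.1089]), ('side', 13, [0.0945, 0.0956, 0.1029])]
R [('top', 348, [0.084, 0.0864, 0.088])]
G [('top', 337, [0.0848, 0.0865, 0.0883])]
B [('top', 342, [0.0852, 0.0871, 0.0888]), ('side', 110, [0.0825, 0.0866, 0.0886])]
```

>>> arm_command(
  targets=[
    [0, 0, -0.5, 0, 0, 0],
    [0, 0, -1, 0, 0, 0],
    [0, 0, -1, 0, 0, 0],
    [-1, 1, -1, 0, 0, 0],
    [-1, 1, -1, 0, 0, 0],
    [-1, 1, -1, 0, 0, 0],
    [-1, 1, 0, 0, 0, 0],
    [0, 0, 0, 0, 0, 0],
  ],
)

```text
time: 17.2
position: [0.4055, 0.083, 0.2586]
eef_rot: [0.001, 0.999, 0.04, -0.001]
force: [0.3, -0.1, -0.3]
opening: 0.002
```

```bash
python3 - <<'E'
from h import *
st()
print('lid',lid('Y',s2w(-.0015,.1317),rad=.024))
p=arm.sense()['position']
ims=[]
for n in ('side','top'):
    c=cam(n);P=cloud(c)
    d=np.hypot(P[...,0]-p[0],P[...,1]-p[1]); m=(d<.06)&(P[...,2]>p[2]-.04)&(P[...,2]<p[2]+.06)
    q=P[m]; print(n,px(c,p),m.sum(),np.percentile(q,[1,50,99],axis=0).round(3).tolist() if m.sum() else '')
    u,v=px(c,p).astype(int); ims.append(cv2.resize(c['frame'][v-60:v+50,u-45:u+45,::-1],(400,490),interpolation=2))
cv2.imwrite('pics/a8.png',np.hstack(ims))
E
```

```text
t 17.2 pos [0.4055 0.083  0.2586] S [-0.1218  0.0107] F [ 0.3 -0.1 -0.3] open 0.002 q [-0.26  0.19  0.01  1.97 -0.    0.98 -1.74]
lid [('side', 227, [0.1069, 0.1086, 0.1103])]
side [337. 226.] 21 [[0.401, 0.1, 0.279], [0.409, 0.103, 0.284], [0.416, 0.106, 0.29]]
top [275. 248.] 0
```

View pics/a8.png

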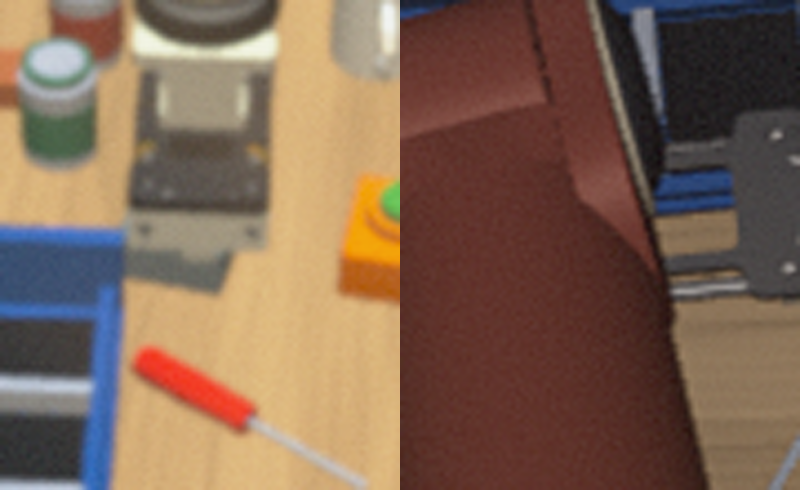

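```bash
python3 - <<'E'
from h import *
p=arm.sense()['position'];c=cam('side');P=cloud(c)
for z in (.24,.2476,.26,.27,.28,.29): print(z,px(c,[p[0],p[1]+.0175,z]),px(c,[p[0],p[1],z]))
for v in range(216,236,2): print(v,[ (P[v,u].round(3).tolist()) for u in (325,332,338)])
E
```

```text
0.24 [335. 237.] [336. 232.]
0.2476 [335. 234.] [336. 230.]
0.26 [335. 231.] [336. 226.]
0.27 [335. 228.] [336. 223.]
0.28 [336. 225.] [336. 220.]
0.29 [336. 222.] [336. 217.]
216 [[0.426, 0.181, 0.378], [0.41, 0.182, 0.38], [0.397, 0.178, 0.378]]
218 [[0.427, 0.175, 0.366], [0.411, 0.174, 0.367], [0.398, 0.173, 0.368]]
220 [[0.427, 0.173, 0.358], [0.411, 0.174, 0.361], [0.397, 0.176, 0.364]]
222 [[0.426, 0.176, 0.355], [0.411, 0.176, 0.356], [0.397, 0.173, 0.355]]
224 [[0.471, -0.158, 0.024], [0.447, -0.15, 0.035], [0.404, 0.101, 0.28]]
226 [[0.471, -0.158, 0.016], [0.448, -0.155, 0.021], [0.428, -0.149, 0.031]]
228 [[0.47, -0.15, 0.014], [0.447, -0.153, 0.015], [0.427, -0.15, 0.02]]
230 [[0.471, -0.158, -0.002], [0.448, -0.157, 0.002], [0.428, -0.154, 0.007]]
232 [[0.469, -0.146, 0.0], [0.447, -0.149, 0.0], [0.427, -0.152, 0.0]]
234 [[0.468, -0.136, 0.001], [0.445, -0.137, 0.003], [0.426, -0.141, 0.002]]
```

>>> arm_command(
  targets=[
    [0, 0, 0, 0, 0, 0],
    [0, 0, 0, 0, 0, 0],
    [0, 0, 0, 0, 0, 0],
    [0, 0, 0, 0, 0, 0],
    [0, 0, 0, 0, 0, 0],
    [0, 0, 0, 0, 0, 0],
    [0, 0, 0, 0, 0, 0],
    [0, 0, 0, 0, 0, 0],
  ],
  jaw=0,
)

```text
time: 18.25
position: [0.4088, 0.0877, 0.2582]
eef_rot: [-0.0, 0.999, 0.044, 0.0]
force: [-0.0, -1.0, 0.1]
opening: 0.646
```

```bash
python3 - <<'E'
from h import *
st()
p=arm.sense()['position'];c=cam('side');P=cloud(c)
d=np.hypot(P[...,0]-p[0],P[...,1]-p[1]); m=(d<.13)&(P[...,2]>.15)&(P[...,2]<.5)
q=P[m]; yt=-(q-p)@np.array([np.sin(YAW),-np.cos(YAW),0])
for lo in np.arange(-.1,.12,.01):
    k=(yt>=lo)&(yt<lo+.01)
    if k.sum()>3: print(lo.round(2),k.sum(),'zmin rel',np.percentile(q[k,2]-p[2],[2,10,50,98]).round(3))
cv2.imwrite('pics/a9.png',cv2.resize(c['frame'][130:270,270:410,::-1],(560,560),interpolation=2))
E
```

```text
t 18.25 pos [0.4088 0.0877 0.2582] S [-0.1182  0.015 ] F [-0.  -1.   0.1] open 0.646 q [-0.27  0.2   0.    1.96 -0.    0.98 -1.75]
-0.04 23 zmin rel [0.099 0.103 0.111 0.118]
-0.03 20 zmin rel [0.105 0.111 0.112 0.117]
-0.02 16 zmin rel [0.111 0.112 0.114 0.116]
-0.01 30 zmin rel [0.111 0.112 0.116 0.234]
-0.0 60 zmin rel [0.112 0.113 0.196 0.236]
0.01 135 zmin rel [0.111 0.114 0.201 0.24 ]
0.02 293 zmin rel [0.138 0.186 0.204 0.241]
0.03 567 zmin rel [0.119 0.139 0.191 0.24 ]
0.04 402 zmin rel [0.026 0.042 0.144 0.187]
0.05 20 zmin rel [0.084 0.137 0.139 0.141]
0.06 57 zmin rel [0.137 0.138 0.139 0.141]
0.07 97 zmin rel [0.136 0.137 0.139 0.142]
0.08 284 zmin rel [0.097 0.099 0.112 0.141]
0.09 217 zmin rel [0.12  0.122 0.132 0.141]
```

View pics/a9.png

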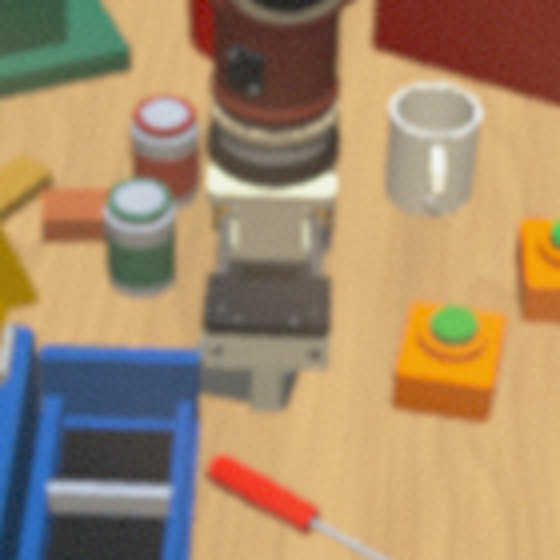

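>>> arm_command(
  targets=[
    [0.98, -0.98, 0, 0, 0, 0],
    [0.97, -0.97, 0, 0, 0, 0],
    [0.97, -0.97, 0, 0, 0, 0],
    [0.97, -0.97, 0.4, 0, 0, 0],
    [0, 0, 1, 0, 0, 0],
    [0, 0, 1, 0, 0, 0],
    [0, 0, 1, 0, 0, 0],
    [0, 0, 1, 0, 0, 0],
  ],
  jaw=255,
)

```text
time: 19.1
position: [0.5149, 0.2142, 0.125]
eef_rot: [-0.0, 0.999, 0.044, 0.0]
force: [-0.4, 0.9, -0.1]
opening: 0.097
```

>>> arm_command(
  targets=[
    [0, 0, 0.4, 0, 0, 0],
    [0, 0, 0.2, 0, 0, 0],
    [0, 0, 0.1, 0, 0, 0],
    [0, 0, 0.1, 0, 0, 0],
    [0, 0, 0.1, 0, 0, 0],
    [0, 0, 0.1, 0, 0, 0],
    [0, 0, 0.05, 0, 0, 0],
    [0, 0, 0, 0, 0, 0],
  ],
)

```text
time: 19.9
position: [0.5154, 0.2144, 0.0955]
eef_rot: [-0.0, 0.999, 0.044, 0.001]
force: [-0.6, -0.3, 3.5]
opening: 0.006
```

```bash
python3 - <<'E'
from h import *
st(); print(need([*s2w(-.0015,.1317),.09]))
E
```

```text
t 19.9 pos [0.5154 0.2144 0.0955] S [-0.0009  0.1319] F [-0.6 -0.3  3.5] open 0.006 q [-0.42  0.61 -0.03  1.82  0.02  0.71 -1.94]
[[-0.02, 0.01, 0.18]]
```

>>> arm_command(
  targets=[
    [0, 0, 0.05, 0, 0, 0],
    [0, 0, 0.05, 0, 0, 0],
    [0, 0, 0.05, 0, 0, 0],
    [0, 0, 0.05, 0, 0, 0],
    [0, 0, 0.03, 0, 0, 0],
    [0, 0, 0, 0, 0, 0],
    [0, 0, 0, 0, 0, 0],
    [0, 0, 0, 0, 0, 0],
  ],
)

```text
time: 20.7
position: [0.5154, 0.2144, 0.0893]
eef_rot: [-0.0, 0.999, 0.044, 0.001]
force: [-1.8, -0.9, 8.6]
opening: 0.005
```

>>> arm_command(
  targets=[
    [0, 0, 0.04, 0, 0, 0],
    [0, 0, 0.04, 0, 0, 0],
    [0, 0, 0.03, 0, 0, 0],
    [0, 0, 0, 0, 0, 0],
    [0, 0, 0, 0, 0, 0],
    [0, 0, 0, 0, 0, 0],
    [0, 0, 0, 0, 0, 0],
    [0, 0, 0, 0, 0, 0],
  ],
)

```text
time: 21.5
position: [0.5156, 0.2145, 0.0891]
eef_rot: [-0.001, 0.999, 0.044, 0.001]
force: [-6.8, -3.7, 26.6]
opening: 0.006
```

>>> arm_command(
  targets=[
    [0, 0, -0.6, 0, 0, 0],
    [0, 0, -1, 0, 0, 0],
    [0, 1, -0.4, 0, 0, 0],
    [0, 1, 0, 0, 0, 0],
    [0, 1, 0, 0, 0, 0],
    [0, 1, 0, 0, 0, 0],
    [0, 1, 0, 0, 0, 0],
    [0, 1, 0, 0, 0, 0],
  ],
)

```text
time: 22.3
position: [0.5304, 0.0336, 0.1443]
eef_rot: [-0.0, 0.999, 0.044, -0.0]
force: [0.3, 0.9, 0.5]
opening: 0.004
```

>>> arm_command(
  targets=[
    [0, 1, 0, 0, 0, 0],
    [0, 1, 0, 0, 0, 0],
    [0, 1, 0, 0, 0, 0],
    [0, 1, 0, 0, 0, 0],
    [0, 1, 0, 0, 0, 0],
    [0, 1, 0, 0, 0, 0],
    [0, 1, 0, 0, 0, 0],
    [0, 1, 0, 0, 0, 0],
  ],
  jaw=0,
)

```text
time: 23.1
position: [0.5513, -0.2054, 0.1442]
eef_rot: [-0.0, 0.999, 0.044, -0.0]
force: [0.5, -0.5, -0.6]
opening: 0.646
```

```bash
python3 - <<'E'
from h import *
st()
print('Y lid',lid('Y',s2w(-.0015,.1317),rad=.02))
def circ(n,zlo,zhi,c0,r=0.045):
    c=cam(n);P=cloud(c);d=np.hypot(P[...,0]-c0[0],P[...,1]-c0[1]);m=(d<r)&(P[...,2]>zlo)&(P[...,2]<zhi)
    q=P[m][:,:2].astype(np.float32)
    if len(q)<15: return None
    (x,y),rr=cv2.minEnclosingCircle(q); return np.round([x,y,rr,len(q)],4).tolist()
for k,v in TIN.items():
    if k!='Y': print(k,circ('top',.082,.096,v),circ('side',.082,.096,v))
print(need([*TIN['G'],0.10],down(5)))
cam('side','b1s.png')
E
```

```text
t 23.1 pos [ 0.5513 -0.2054  0.1442] S [-0.0017 -0.2894] F [ 0.5 -0.5 -0.6] open 0.646 q [ 0.34  0.58 -0.03  1.69  0.02  0.87 -1.19]
Y lid [('top', 235, [0.0991, 0.1008, 0.1025]), ('side', 147, [0.0995, 0.1009, 0.1026])]
R [0.5584, -0.4211, 0.0284, 424.0] [0.5497, -0.4232, 0.0288, 62.0]
G None [0.5479, -0.2941, 0.0247, 63.0]
B [0.4304, -0.3716, 0.0246, 123.0] [0.4298, -0.3601, 0.0295, 132.0]
[[-0.0, 3.21, 1.48], [-0.01, -0.0, 0.04]]
```

View pics/b1s.png

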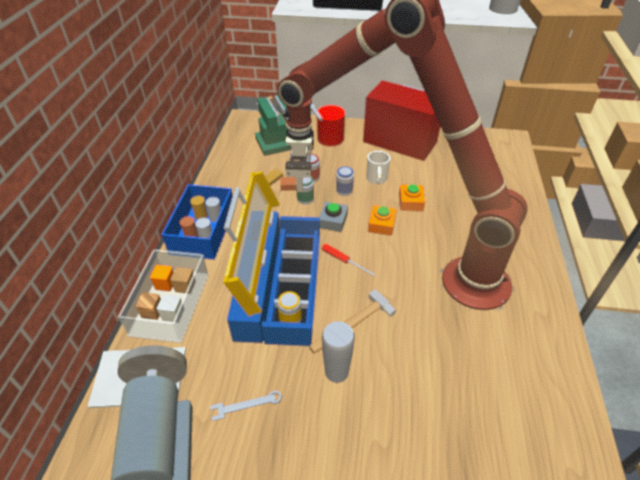

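>>> arm_command(
  targets=[
    [0, 1, 0, 0, 0, 0],
    [0, 1, 0, 0, 0, 0],
    [0, 0.8, 0, 0, 0, 0],
    [0, 0.41, 0.2, 0, 0, 0],
    [0, 0, 0.8, 0, 0, 0],
    [0, 0, 1, 0, 0, 0],
    [0, 0, 1, 0, 0, 0],
    [0, 0, 0.6, 0, 0, 0],
  ],
)

```text
time: 24.35
position: [0.5588, -0.2975, 0.0337]
eef_rot: [-0.002, 0.999, 0.045, -0.002]
force: [0.5, 0.1, 0.8]
opening: 1.001
```

>>> arm_command(
  targets=[
    [0, 0, 0.3, 0, 0, 0],
    [0, 0, 0.1, 0, 0, 0],
    [0, 0, 0, 0, 0, 0],
    [0, 0, 0, 0, 0, 0],
    [0, 0, 0, 0, 0, 0],
    [0, 0, 0, 0, 0, 0],
    [0, 0, 0, 0, 0, 0],
    [0, 0, 0, 0, 0, 0],
  ],
)

```text
time: 25.15
position: [0.56, -0.3003, 0.0247]
eef_rot: [0.0, 0.999, 0.044, 0.0]
force: [-0.6, -0.4, 0.1]
opening: 1.002
```

>>> arm_command(
  targets=[
    [0, 0, 0, 0, 0, 0],
    [0, 0, 0, 0, 0, 0],
    [0, 0, 0, 0, 0, 0],
    [0, 0, 0, 0, 0, 0],
    [0, 0, 0, 0, 0, 0],
    [0, 0, 0, 0, 0, 0],
    [0, 0, 0, 0, 0, 0],
    [0, 0, 0, 0, 0, 0],
  ],
  jaw=255,
)

```text
time: 25.95
position: [0.56, -0.3005, 0.0245]
eef_rot: [0.0, 0.999, 0.044, 0.0]
force: [0.1, -0.9, -1.3]
opening: 0.638
```

```bash
python3 - <<'E'
from h import *
st()
E
```

```text
t 25.95 pos [ 0.56   -0.3005  0.0245] S [-0.0013 -0.3848] F [ 0.1 -0.9 -1.3] open 0.638 q [ 0.48  0.8  -0.03  1.64  0.03  0.7  -1.05]
```

>>> arm_command(
  targets=[
    [0, 0, -0.5, 0, 0, 0],
    [0, 0, -1, 0, 0, 0],
    [0, -0.5, -1, 0, 0, 0],
    [0, -1, -1, 0, 0, 0],
    [0, -1, -1, 0, 0, 0],
    [0, -1, 0, 0, 0, 0],
    [0, -1, 0, 0, 0, 0],
    [0, -1, 0, 0, 0, 0],
  ],
)

```text
time: 26.75
position: [0.5446, -0.1341, 0.1602]
eef_rot: [-0.0, 0.999, 0.044, -0.0]
force: [0.0, -0.4, -4.0]
opening: 0.644
```

>>> arm_command(
  targets=[
    [0, -1, 0, 0, 0, 0],
    [0, -1, 0, 0, 0, 0],
    [0, -1, 0, 0, 0, 0],
    [0, -1, 0, 0, 0, 0],
    [0, -1, 0, 0, 0, 0],
    [0, -1, 0, 0, 0, 0],
    [0, -1, 0, 0, 0, 0],
    [0, -1, 0, 0, 0, 0],
  ],
)

```text
time: 27.55
position: [0.5234, 0.1046, 0.1599]
eef_rot: [-0.0, 0.999, 0.044, -0.001]
force: [-0.1, -0.4, -3.8]
opening: 0.643
```

```bash
python3 - <<'E'
from h import *
st(); print(need([*s2w(-0.003,0.044),0.0455],down(5)))
c=cam('side','b2s.png')
E
```

```text
t 27.55 pos [0.5234 0.1046 0.1599] S [-0.0025  0.0219] F [-0.1 -0.4 -3.8] open 0.643 q [-0.21  0.49 -0.04  1.82  0.02  0.83 -1.75]
[[-0.01, -0.74, 3.81], [-0.0, 0.01, 0.01]]
```

View pics/b2s.png

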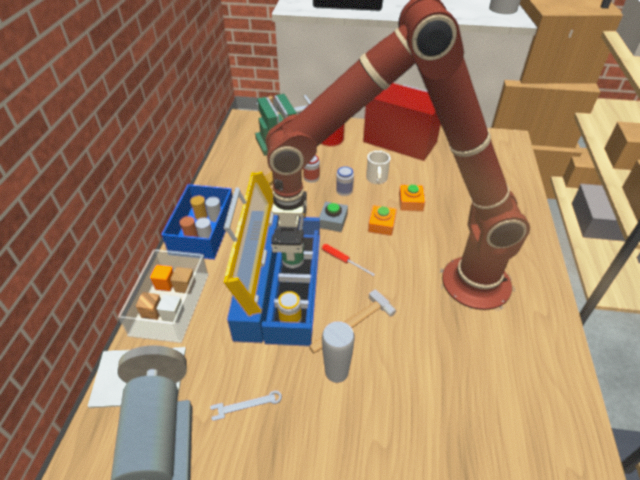

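>>> arm_command(
  targets=[
    [0, -0.74, 0, 0, 0, 0],
    [0, 0, 0.6, 0, 0, 0],
    [0, 0, 0.8, 0, 0, 0],
    [0, 0, 0.8, 0, 0, 0],
    [0, 0, 0.7, 0, 0, 0],
    [0, 0, 0.5, 0, 0, 0],
    [0, 0, 0.35, 0, 0, 0],
    [0, 0, 0.06, 0, 0, 0],
  ],
)

```text
time: 28.4
position: [0.5217, 0.1251, 0.0445]
eef_rot: [0.0, 0.999, 0.044, -0.001]
force: [-0.3, -0.2, -3.3]
opening: 0.645
```

>>> arm_command(
  targets=[
    [0, 0, 0.04, 0, 0, 0],
    [0, 0, 0.04, 0, 0, 0],
    [0, 0, 0.02, 0, 0, 0],
    [0, 0, 0, 0, 0, 0],
    [0, 0, 0, 0, 0, 0],
    [0, 0, 0, 0, 0, 0],
    [0, 0, 0, 0, 0, 0],
    [0, 0, 0, 0, 0, 0],
  ],
)

```text
time: 29.2
position: [0.523, 0.1254, 0.0444]
eef_rot: [-0.0, 0.999, 0.044, 0.001]
force: [-2.8, -0.6, 6.6]
opening: 0.639
```

>>> arm_command(
  targets=[
    [0, 0, 0, 0, 0, 0],
    [0, 0, 0, 0, 0, 0],
    [0, 0, 0, 0, 0, 0],
    [0, 0, -0.1, 0, 0, 0],
    [0, 0, -0.4, 0, 0, 0],
    [0, 0, -0.8, 0, 0, 0],
    [0, 0, -0.8, 0, 0, 0],
    [0, 0, -0.4, 0, 0, 0],
  ],
  jaw=63,
)

```text
time: 30.0
position: [0.524, 0.1257, 0.1199]
eef_rot: [-0.001, 0.999, 0.044, 0.002]
force: [-0.1, 0.5, -0.3]
opening: 0.753
```

>>> arm_command(
  targets=[
    [0, 0, 0, 0, 0, 0],
    [0, 0, 0, 0, 0, 0],
    [0, 0, 0, 0, 0, 0],
    [0, 0, 0, 0, 0, 0],
    [0, 0, 0, 0, 0, 0],
    [0, 0, 0, 0, 0, 0],
    [0, 0, 0, 0, 0, 0],
    [0, 0, 0, 0, 0, 0],
  ],
  jaw=255,
)

```text
time: 30.8
position: [0.5226, 0.1254, 0.1171]
eef_rot: [-0.0, 0.999, 0.044, -0.0]
force: [0.1, -0.3, 0.2]
opening: 0.11
```

```bash
python3 - <<'E'
from h import *
st(); cam('side','b3s.png')
E
```

```text
t 30.8 pos [0.5226 0.1254 0.1171] S [-0.0015  0.0427] F [ 0.1 -0.3  0.2] open 0.11 q [-0.25  0.55 -0.04  1.86  0.03  0.73 -1.79]
```

View pics/b3s.png

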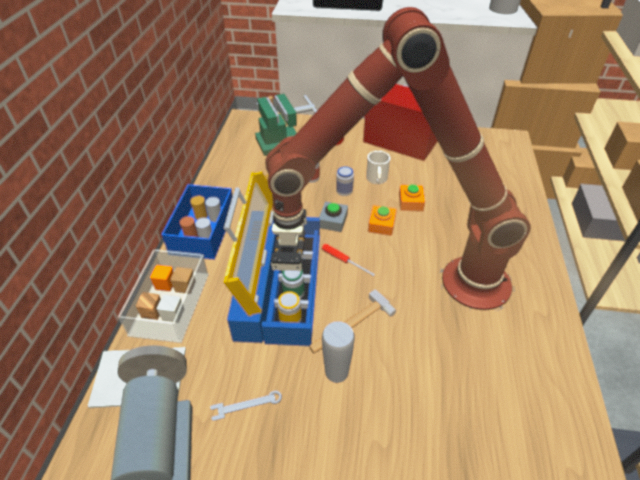

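>>> arm_command(
  targets=[
    [0, 0, 0.3, 0, 0, 0],
    [0, 0, 0.25, 0, 0, 0],
    [0, 0, 0.1, 0, 0, 0],
    [0, 0, 0.1, 0, 0, 0],
    [0, 0, 0.1, 0, 0, 0],
    [0, 0, 0.1, 0, 0, 0],
    [0, 0, 0.05, 0, 0, 0],
    [0, 0, 0, 0, 0, 0],
  ],
)

```text
time: 31.65
position: [0.5223, 0.1253, 0.0892]
eef_rot: [0.0, 0.999, 0.044, -0.0]
force: [-4.2, -0.5, 14.0]
opening: 0.001
```

>>> arm_command(
  targets=[
    [0, 0, 0.03, 0, 0, 0],
    [0, 0, 0.03, 0, 0, 0],
    [0, 0, 0, 0, 0, 0],
    [0, 0, 0, 0, 0, 0],
    [0, 0, 0, 0, 0, 0],
    [0, 0, 0, 0, 0, 0],
    [0, 0, 0, 0, 0, 0],
    [0, 0, 0, 0, 0, 0],
  ],
)

```text
time: 32.45
position: [0.5224, 0.1253, 0.0891]
eef_rot: [-0.0, 0.999, 0.044, 0.0]
force: [-7.9, -1.4, 25.4]
opening: 0.006
```

>>> arm_command(
  targets=[
    [0, 0, -0.6, 0, 0, 0],
    [0, 0, -1, 0, 0, 0],
    [0, 1, -0.4, 0, 0, 0],
    [0, 1, 0, 0, 0, 0],
    [0, 1, 0, 0, 0, 0],
    [0, 1, 0, 0, 0, 0],
    [0, 1, 0, 0, 0, 0],
    [0, 1, 0, 0, 0, 0],
  ],
)

```text
time: 33.25
position: [0.5385, -0.0552, 0.1453]
eef_rot: [-0.0, 0.999, 0.044, 0.0]
force: [0.0, -0.2, -0.2]
opening: 0.006
```

>>> arm_command(
  targets=[
    [0, 1, 0, 0, 0, 0],
    [0, 1, 0, 0, 0, 0],
    [0, 1, 0, 0, 0, 0],
    [0, 1, 0, 0, 0, 0],
    [0, 1, 0, 0, 0, 0],
    [0, 1, 0, 0, 0, 0],
    [0, 1, 0, 0, 0, 0],
    [0, 1, 0, 0, 0, 0],
  ],
  jaw=0,
)

```text
time: 34.05
position: [0.5593, -0.2942, 0.1451]
eef_rot: [-0.0, 0.999, 0.044, 0.0]
force: [0.5, 0.0, 0.1]
opening: 0.643
```

```bash
python3 - <<'E'
from h import *
st()
print('Y',lid('Y',s2w(-.0015,.1317),rad=.02),'G',lid('G',s2w(-.0015,.0427),rad=.02))
ims=[]
for n in ('top','side'):
    c=cam(n);P=cloud(c);m=(P[...,2]>.082)&(P[...,2]<.098)
    for k in 'RB':
        v=TIN[k]; d=np.hypot(P[...,0]-v[0],P[...,1]-v[1]); q=P[m&(d<.05)][:,:2].astype(np.float32)
        if len(q)>15: (x,y),r=cv2.minEnclosingCircle(q); print(n,k,round(x,4),round(y,4),round(r,4),len(q))
    ims.append(c['frame'][:,:,::-1])
cv2.imwrite('pics/b4.png',np.hstack([cv2.resize(ims[0],(400,300)),cv2.resize(ims[1],(400,300))]))
print(need([*TIN['R'],.025],down(5)))
E
```

```text
t 34.05 pos [ 0.5593 -0.2942  0.1451] S [-0.0015 -0.3785] F [0.5 0.  0.1] open 0.643 q [ 0.47  0.65 -0.04  1.55  0.03  0.94 -1.06]
Y [('top', 233, [0.0987, 0.1005, 0.1021]), ('side', 154, [0.0993, 0.1014, 0.1029])] G [('top', 232, [0.0991, 0.1005, 0.1021]), ('side', 133, [0.0996, 0.1016, 0.1031])]
side R 0.5564 -0.4194 0.0298 76
side B 0.4299 -0.3633 0.0295 135
[[-0.43, 4.22, 4.0], [-0.02, -0.0, 0.03]]
```

View pics/b4.png

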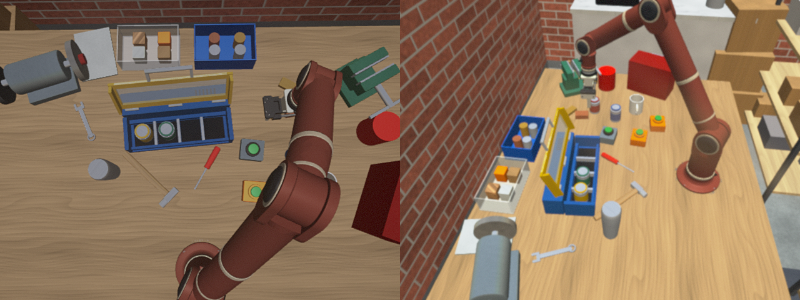

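>>> arm_command(
  targets=[
    [-0.1, 1, 0, 0, 0, 0],
    [-0.1, 1, 0, 0, 0, 0],
    [-0.1, 1, 0, 0, 0, 0],
    [-0.13, 0.8, 0, 0, 0, 0],
    [0, 0.42, 0.4, 0, 0, 0],
    [0, 0, 0.9, 0, 0, 0],
    [0, 0, 0.9, 0, 0, 0],
    [0, 0, 0.7, 0, 0, 0],
  ],
)

```text
time: 35.15
position: [0.5577, -0.417, 0.0557]
eef_rot: [-0.002, 0.999, 0.045, -0.001]
force: [-0.3, -0.3, -0.9]
opening: 1.0
```

>>> arm_command(
  targets=[
    [0, 0, 0.5, 0, 0, 0],
    [0, 0, 0.4, 0, 0, 0],
    [0, 0, 0.2, 0, 0, 0],
    [0, 0, 0, 0, 0, 0],
    [0, 0, 0, 0, 0, 0],
    [0, 0, 0, 0, 0, 0],
    [0, 0, 0, 0, 0, 0],
    [0, 0, 0, 0, 0, 0],
  ],
)

```text
time: 35.95
position: [0.5578, -0.4205, 0.026]
eef_rot: [0.0, 0.999, 0.044, 0.0]
force: [0.7, -0.3, -0.2]
opening: 1.005
```

>>> arm_command(
  targets=[
    [0, 0, 0, 0, 0, 0],
    [0, 0, 0, 0, 0, 0],
    [0, 0, 0, 0, 0, 0],
    [0, 0, 0, 0, 0, 0],
    [0, 0, 0, 0, 0, 0],
    [0, 0, 0, 0, 0, 0],
    [0, 0, 0, 0, 0, 0],
    [0, 0, 0, 0, 0, 0],
  ],
  jaw=255,
)

```text
time: 36.75
position: [0.5576, -0.4209, 0.0255]
eef_rot: [0.0, 0.999, 0.044, 0.0]
force: [-0.1, -1.2, -1.3]
opening: 0.641
```

```bash
python3 - <<'E'
from h import *
st()
E
```

```text
t 36.75 pos [ 0.5576 -0.4209  0.0255] S [-0.0142 -0.5046] F [-0.1 -1.2 -1.3] open 0.641 q [ 0.64  0.88 -0.04  1.43  0.04  0.83 -0.9 ]
```

>>> arm_command(
  targets=[
    [0, 0, -0.5, 0, 0, 0],
    [0, 0, -1, 0, 0, 0],
    [0, 0, -1, 0, 0, 0],
    [0, -0.6, -1, 0, 0, 0],
    [0.1, -1, -1, 0, 0, 0],
    [0.1, -1, 0, 0, 0, 0],
    [0.1, -1, 0, 0, 0, 0],
    [0.07, -1, 0, 0, 0, 0],
  ],
)

```text
time: 37.55
position: [0.5557, -0.2794, 0.1608]
eef_rot: [-0.001, 0.999, 0.044, -0.001]
force: [0.6, -0.1, -3.2]
opening: 0.643
```

>>> arm_command(
  targets=[
    [0, -1, 0, 0, 0, 0],
    [0, -1, 0, 0, 0, 0],
    [0, -1, 0, 0, 0, 0],
    [0, -1, 0, 0, 0, 0],
    [0, -1, 0, 0, 0, 0],
    [0, -1, 0, 0, 0, 0],
    [0, -1, 0, 0, 0, 0],
    [0, -1, 0, 0, 0, 0],
  ],
)

```text
time: 38.35
position: [0.5342, -0.0409, 0.1607]
eef_rot: [-0.0, 0.999, 0.044, -0.001]
force: [-0.1, 0.2, -2.8]
opening: 0.637
```

```bash
python3 - <<'E'
from h import *
st(); print(need([*s2w(-0.003,-0.047),0.0465],down(5)))
E
```

```text
t 38.35 pos [ 0.5342 -0.0409  0.1607] S [-0.0044 -0.124 ] F [-0.1  0.2 -2.8] open 0.637 q [ 0.07  0.49 -0.05  1.81  0.03  0.84 -1.48]
[[0.06, -2.56, 3.81], [-0.01, 0.02, 0.01]]
```

>>> arm_command(
  targets=[
    [0, -0.9, 0, 0, 0, 0],
    [0, -0.9, 0, 0, 0, 0],
    [0, -0.7, 0.3, 0, 0, 0],
    [0, -0.06, 0.7, 0, 0, 0],
    [0, 0, 0.8, 0, 0, 0],
    [0, 0, 0.8, 0, 0, 0],
    [0, 0, 0.6, 0, 0, 0],
    [0, 0, 0.3, 0, 0, 0],
  ],
)

```text
time: 39.15
position: [0.527, 0.0341, 0.0542]
eef_rot: [-0.0, 0.999, 0.044, -0.002]
force: [-0.8, -0.2, -3.5]
opening: 0.641
```

>>> arm_command(
  targets=[
    [0, 0, 0.2, 0, 0, 0],
    [0, 0, 0.1, 0, 0, 0],
    [0, 0, 0.05, 0, 0, 0],
    [0, 0, 0.05, 0, 0, 0],
    [0, 0, 0, 0, 0, 0],
    [0, 0, 0, 0, 0, 0],
    [0, 0, 0, 0, 0, 0],
    [0, 0, 0, 0, 0, 0],
  ],
)

```text
time: 39.95
position: [0.5294, 0.0339, 0.0453]
eef_rot: [-0.0, 0.999, 0.044, 0.001]
force: [-1.4, -0.3, 6.8]
opening: 0.64
```

```bash
python3 - <<'E'
from h import *
st()
E
```

```text
t 39.95 pos [0.5294 0.0339 0.0453] S [-0.0027 -0.0491] F [-1.4 -0.3  6.8] open 0.64 q [-0.08  0.65 -0.04  1.94  0.05  0.55 -1.63]
```

Red is in contact with the well floor. I'll release it, lift, and press its lid home.

>>> arm_command(
  targets=[
    [0, 0, 0, 0, 0, 0],
    [0, 0, 0, 0, 0, 0],
    [0, 0, 0, 0, 0, 0],
    [0, 0, -0.1, 0, 0, 0],
    [0, 0, -0.4, 0, 0, 0],
    [0, 0, -0.8, 0, 0, 0],
    [0, 0, -0.8, 0, 0, 0],
    [0, 0, -0.4, 0, 0, 0],
  ],
  jaw=63,
)

```text
time: 40.75
position: [0.5303, 0.0339, 0.1211]
eef_rot: [-0.0, 0.999, 0.044, 0.002]
force: [-0.1, -0.5, 0.0]
opening: 0.75
```

>>> arm_command(
  targets=[
    [0, 0, 0, 0, 0, 0],
    [0, 0, 0, 0, 0, 0],
    [0, 0, 0, 0, 0, 0],
    [0, 0, 0, 0, 0, 0],
    [0, 0, 0, 0, 0, 0],
    [0, 0, 0, 0, 0, 0],
    [0, 0, 0, 0, 0, 0],
    [0, 0, 0, 0, 0, 0],
  ],
  jaw=255,
)

```text
time: 41.55
position: [0.5288, 0.0338, 0.1183]
eef_rot: [-0.0, 0.999, 0.044, -0.0]
force: [-0.1, 0.0, 0.3]
opening: 0.112
```

>>> arm_command(
  targets=[
    [0, 0, 0.3, 0, 0, 0],
    [0, 0, 0.25, 0, 0, 0],
    [0, 0, 0.1, 0, 0, 0],
    [0, 0, 0.1, 0, 0, 0],
    [0, 0, 0.1, 0, 0, 0],
    [0, 0, 0.1, 0, 0, 0],
    [0, 0, 0.05, 0, 0, 0],
    [0, 0, 0, 0, 0, 0],
  ],
)

```text
time: 42.35
position: [0.5287, 0.0338, 0.0893]
eef_rot: [-0.0, 0.999, 0.044, -0.0]
force: [-2.2, -0.0, 8.0]
opening: 0.001
```

>>> arm_command(
  targets=[
    [0, 0, 0.04, 0, 0, 0],
    [0, 0, 0.04, 0, 0, 0],
    [0, 0, 0.03, 0, 0, 0],
    [0, 0, 0, 0, 0, 0],
    [0, 0, 0, 0, 0, 0],
    [0, 0, 0, 0, 0, 0],
    [0, 0, 0, 0, 0, 0],
    [0, 0, 0, 0, 0, 0],
  ],
)

```text
time: 43.15
position: [0.5289, 0.0338, 0.0891]
eef_rot: [0.0, 0.999, 0.044, 0.001]
force: [-8.2, -0.7, 26.6]
opening: 0.004
```

>>> arm_command(
  targets=[
    [0, 0, -0.6, 0, 0, 0],
    [0, 0, -1, 0, 0, 0],
    [0, 0.9, -0.4, 0, 0, 0],
    [0, 1, 0, 0, 0, 0],
    [0, 1, 0, 0, 0, 0],
    [0, 1, 0, 0, 0, 0],
    [0, 1, 0, 0, 0, 0],
    [0, 1, 0, 0, 0, 0],
  ],
)

```text
time: 43.95
position: [0.5444, -0.1438, 0.1451]
eef_rot: [0.0, 0.999, 0.044, 0.0]
force: [-0.2, -0.3, 0.6]
opening: 0.005
```

```bash
python3 - <<'E'
from h import *
st()
print('Y',lid('Y',s2w(-.0015,.1317),rad=.02),'G',lid('G',s2w(-.0015,.0427),rad=.02),'R',lid('R',s2w(-.003,-.0491),rad=.02))
for n in ('top','side'):
    c=cam(n,'b5'+n+'.png');P=cloud(c);m=(P[...,2]>.082)&(P[...,2]<.098)
    v=TIN['B']; d=np.hypot(P[...,0]-v[0],P[...,1]-v[1]); q=P[m&(d<.06)][:,:2].astype(np.float32)
    if len(q)>15: (x,y),r=cv2.minEnclosingCircle(q); print(n,round(x,4),round(y,4),round(r,4),len(q))
print(need([*TIN['B'],.025],down(5)))
E
```

```text
t 43.95 pos [ 0.5444 -0.1438  0.1451] S [-0.0032 -0.2274] F [-0.2 -0.3  0.6] open 0.005 q [ 0.25  0.55 -0.05  1.76  0.04  0.84 -1.3 ]
Y [('top', 231, [0.0988, 0.1008, 0.1027]), ('side', 150, [0.0994, 0.1013, 0.1027])] G [('top', 233, [0.0989, 0.1004, 0.1024]), ('side', 126, [0.0992, 0.1012, 0.1029])] R [('top', 232, [0.099, 0.1006, 0.1028]), ('side', 114, [0.1002, 0.1016, 0.1032])]
top 0.4304 -0.3643 0.0277 437
side 0.4308 -0.3626 0.03 132
[[-4.45, 7.0, 3.99], [-0.01, -0.0, 0.03]]
```

View pics/b5top.png

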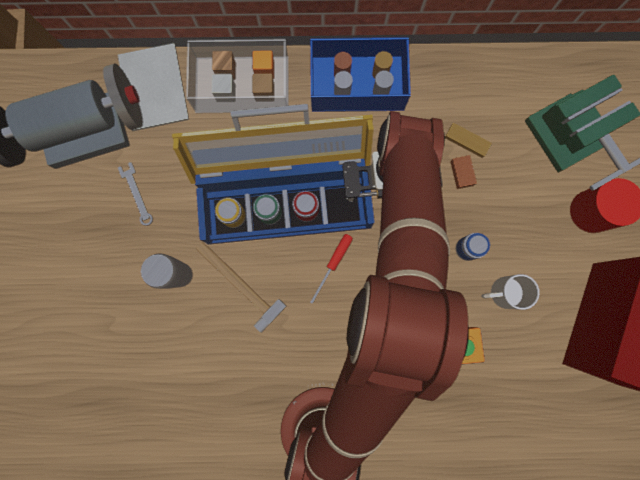

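>>> arm_command(
  targets=[
    [-0.5, 0.9, 0, 0, 0, 0],
    [-0.6, 0.95, 0, 0, 0, 0],
    [-0.6, 0.95, 0, 0, 0, 0],
    [-0.6, 0.95, 0, 0, 0, 0],
    [-0.6, 0.95, 0, 0, 0, 0],
    [-0.6, 0.95, 0, 0, 0, 0],
    [-0.6, 0.95, 0, 0, 0, 0],
    [-0.35, 0.45, 0, 0, 0, 0],
  ],
  jaw=0,
)

```text
time: 45.15
position: [0.4283, -0.3674, 0.1452]
eef_rot: [0.001, 0.999, 0.042, -0.0]
force: [0.1, -0.3, -0.1]
opening: 0.644
```

>>> arm_command(
  targets=[
    [0, 0, 0.3, 0, 0, 0],
    [0, 0, 0.6, 0, 0, 0],
    [0, 0, 0.8, 0, 0, 0],
    [0, 0, 0.8, 0, 0, 0],
    [0, 0, 0.6, 0, 0, 0],
    [0, 0, 0.5, 0, 0, 0],
    [0, 0, 0.3, 0, 0, 0],
    [0, 0, 0.1, 0, 0, 0],
  ],
)

```text
time: 45.95
position: [0.4304, -0.3626, 0.0238]
eef_rot: [-0.001, 0.999, 0.045, -0.0]
force: [0.5, 0.4, 0.2]
opening: 1.002
```

```bash
python3 - <<'E'
from h import *
st()
print(need([.4305,-.363,.025],down(5)))
E
```

```text
t 45.95 pos [ 0.4304 -0.3626  0.0238] S [-0.1359 -0.4355] F [0.5 0.4 0.2] open 1.002 q [ 0.69  0.72 -0.04  1.85  0.05  0.57 -0.87]
[[0.0, 0.01, -0.04], [-0.03, 0.01, 0.03]]
```

>>> arm_command(
  targets=[
    [0, 0, 0, 0, 0, 0],
    [0, 0, 0, 0, 0, 0],
    [0, 0, 0, 0, 0, 0],
    [0, 0, 0, 0, 0, 0],
    [0, 0, 0, 0, 0, 0],
    [0, 0, 0, 0, 0, 0],
    [0, 0, 0, 0, 0, 0],
    [0, 0, 0, 0, 0, 0],
  ],
  jaw=255,
)

```text
time: 46.75
position: [0.4299, -0.3647, 0.0255]
eef_rot: [-0.0, 0.999, 0.044, 0.0]
force: [-1.8, 1.6, 5.8]
opening: 0.64
```

>>> arm_command(
  targets=[
    [0, 0, -0.5, 0, 0, 0],
    [0, 0, -1, 0, 0, 0],
    [0, 0, -1, 0, 0, 0],
    [0, 0, -1, 0, 0, 0],
    [0.5, 0, -1, 0, 0, 0],
    [1, -1, 0, 0, 0, 0],
    [1, -1, 0, 0, 0, 0],
    [1, -1, 0, 0, 0, 0],
  ],
)

```text
time: 47.55
position: [0.5264, -0.2651, 0.159]
eef_rot: [-0.0, 0.999, 0.043, -0.001]
force: [0.7, -1.2, -4.8]
opening: 0.639
```

>>> arm_command(
  targets=[
    [0.9, -1, 0, 0, 0, 0],
    [0, -1, 0, 0, 0, 0],
    [0, -1, 0, 0, 0, 0],
    [0, -1, 0, 0, 0, 0],
    [0, -1, 0, 0, 0, 0],
    [0, -1, 0, 0, 0, 0],
    [0, -0.9, 0, 0, 0, 0],
    [0, 0, 0, 0, 0, 0],
  ],
)

```text
time: 48.35
position: [0.5342, -0.0515, 0.1588]
eef_rot: [-0.002, 0.999, 0.048, -0.001]
force: [0.5, 0.8, -3.4]
opening: 0.64
```

```bash
python3 - <<'E'
from h import *
st()
print(need([*s2w(-.003,-.132),.0455],down(5)))
c=cam('side');c2=cam('top')
cv2.imwrite('pics/b6.png',np.hstack([cv2.resize(c['frame'][150:350,200:380,::-1],(360,400)),cv2.resize(c2['frame'][100:290,180:390,::-1],(440,400))]))
E
```

```text
t 48.35 pos [ 0.5342 -0.0515  0.1588] S [-0.0054 -0.1345] F [ 0.5  0.8 -3.4] open 0.64 q [ 0.1   0.5  -0.06  1.81  0.04  0.84 -1.45]
[[0.09, -0.07, 3.78], [-0.05, 0.03, 0.1]]
```

View pics/b6.png

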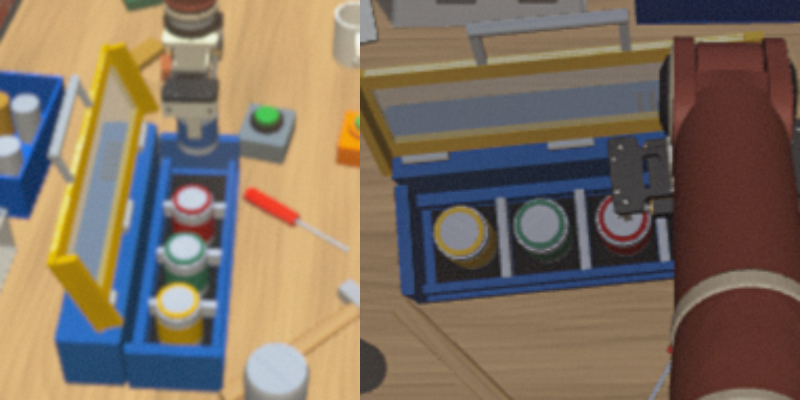

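>>> arm_command(
  targets=[
    [0.05, 0, 0.5, 0, 0, 0],
    [0, 0, 0.8, 0, 0, 0],
    [0, 0, 0.8, 0, 0, 0],
    [0, 0, 0.7, 0, 0, 0],
    [0, 0, 0.5, 0, 0, 0],
    [0, 0, 0.3, 0, 0, 0],
    [0, 0, 0.1, 0, 0, 0],
    [0, 0, 0, 0, 0, 0],
  ],
)

```text
time: 49.25
position: [0.5369, -0.0583, 0.0489]
eef_rot: [0.0, 0.999, 0.043, -0.0]
force: [-0.2, -0.2, -3.9]
opening: 0.64
```

>>> arm_command(
  targets=[
    [0, 0, 0.05, 0, 0, 0],
    [0, 0, 0.05, 0, 0, 0],
    [0, 0, 0.03, 0, 0, 0],
    [0, 0, 0.02, 0, 0, 0],
    [0, 0, 0, 0, 0, 0],
    [0, 0, 0, 0, 0, 0],
    [0, 0, 0, 0, 0, 0],
    [0, 0, 0, 0, 0, 0],
  ],
)

```text
time: 50.05
position: [0.5372, -0.0574, 0.0455]
eef_rot: [0.0, 0.999, 0.044, 0.001]
force: [-2.9, 0.1, 6.6]
opening: 0.642
```

```bash
python3 - <<'E'
from h import *
st()
E
```

```text
t 50.05 pos [ 0.5372 -0.0574  0.0455] S [-0.0029 -0.1407] F [-2.9  0.1  6.6] open 0.642 q [ 0.1   0.66 -0.05  1.91  0.05  0.57 -1.47]
```

>>> arm_command(
  targets=[
    [0, 0, -0.2, 0, 0, 0],
    [0, -0.1, -0.1, 0, 0, 0],
    [0, -0.1, 0, 0, 0, 0],
    [0, -0.1, 0, 0, 0, 0],
    [0, 0, 0, 0, 0, 0],
    [0, 0, 0.15, 0, 0, 0],
    [0, 0, 0.1, 0, 0, 0],
    [0, 0, 0.05, 0, 0, 0],
  ],
)

```text
time: 50.85
position: [0.5358, -0.0486, 0.0454]
eef_rot: [0.0, 0.999, 0.044, -0.0]
force: [-4.8, 0.7, 15.5]
opening: 0.643
```

```bash
python3 - <<'E'
from h import *
st()
E
```

```text
t 50.85 pos [ 0.5358 -0.0486  0.0454] S [-0.0035 -0.1318] F [-4.8  0.7 15.5] open 0.643 q [ 0.08  0.66 -0.05  1.91  0.05  0.57 -1.48]
```

>>> arm_command(
  targets=[
    [0, 0, -0.05, 0, 0, 0],
    [0, 0, 0, 0, 0, 0],
    [0, 0, 0, 0, 0, 0],
    [0, 0, -0.1, 0, 0, 0],
    [0, 0, -0.4, 0, 0, 0],
    [0, 0, -0.8, 0, 0, 0],
    [0, 0, -0.8, 0, 0, 0],
    [0, 0, -0.4, 0, 0, 0],
  ],
  jaw=70,
)

```text
time: 51.65
position: [0.5375, -0.0485, 0.1238]
eef_rot: [0.0, 0.999, 0.044, 0.002]
force: [0.5, 0.4, 0.3]
opening: 0.725
```

>>> arm_command(
  targets=[
    [0, 0, 0, 0, 0, 0],
    [0, 0, 0, 0, 0, 0],
    [0, 0, 0, 0, 0, 0],
    [0, 0, 0, 0, 0, 0],
    [0, 0, 0, 0, 0, 0],
    [0, 0, 0, 0, 0, 0],
    [0, 0, 0, 0, 0, 0],
    [0, 0, 0, 0, 0, 0],
  ],
  jaw=255,
)

```text
time: 52.45
position: [0.536, -0.0484, 0.121]
eef_rot: [-0.0, 0.999, 0.044, -0.0]
force: [0.2, 0.2, 0.6]
opening: 0.088
```

>>> arm_command(
  targets=[
    [0, 0, 0.3, 0, 0, 0],
    [0, 0, 0.25, 0, 0, 0],
    [0, 0, 0.1, 0, 0, 0],
    [0, 0, 0.1, 0, 0, 0],
    [0, 0, 0.1, 0, 0, 0],
    [0, 0, 0.1, 0, 0, 0],
    [0, 0, 0.05, 0, 0, 0],
    [0, 0, 0, 0, 0, 0],
  ],
)

```text
time: 53.25
position: [0.5361, -0.0484, 0.0914]
eef_rot: [-0.0, 0.999, 0.044, 0.0]
force: [-0.6, -0.0, 2.3]
opening: 0.006
```

>>> arm_command(
  targets=[
    [0, 0, 0.05, 0, 0, 0],
    [0, 0, 0.05, 0, 0, 0],
    [0, 0, 0.05, 0, 0, 0],
    [0, 0, 0.04, 0, 0, 0],
    [0, 0, 0, 0, 0, 0],
    [0, 0, 0, 0, 0, 0],
    [0, 0, 0, 0, 0, 0],
    [0, 0, 0, 0, 0, 0],
  ],
)

```text
time: 54.05
position: [0.5363, -0.0484, 0.0891]
eef_rot: [0.0, 0.999, 0.044, 0.001]
force: [-6.5, 0.6, 25.0]
opening: 0.006
```

>>> arm_command(
  targets=[
    [0, 0, -0.6, 0, 0, 0],
    [0, 0, -1, 0, 0, 0],
    [-0.6, -0.6, -1, 0, 0, 0],
    [-0.6, -0.8, -1, 0, 0, 0],
    [-0.6, -0.8, -1, 0, 0, 0],
    [-0.6, -0.8, -1, 0, 0, 0],
    [-0.6, -0.8, -1, 0, 0, 0],
    [0, -0.6, -0.6, 0, 0, 0],
  ],
)

```text
time: 54.85
position: [0.4334, 0.0768, 0.3037]
eef_rot: [-0.0, 0.999, 0.045, 0.001]
force: [0.8, 0.1, -0.9]
opening: 0.001
```

>>> arm_command(
  targets=[
    [0, 0, 0, 0, 0, -1],
    [0, 0, 0, 0, 0, -1],
    [0, 0, 0, 0, 0, -1],
    [0, 0, 0, 0, 0, -1],
    [0, 0, 0, 0, 0, -1],
    [0, 0, 0, 0, 0, -1],
    [0, 0, 0, 0, 0, -1],
    [0, 0, 0, 0, 0, -1],
  ],
)

```text
time: 55.65
position: [0.4349, 0.0752, 0.3012]
eef_rot: [-0.0, 0.923, 0.384, 0.0]
force: [0.3, 1.1, -0.2]
opening: 0.001
```

```bash
python3 - <<'E'
from h import *
st()
for k,p in dict(Y=(-.0015,.1317),G=(-.0015,.0427),R=(-.003,-.0491),B=(-.0035,-.1318)).items(): print(k,lid(k,s2w(*p),rad=.02))
c=cam('top','c1top.png');P=cloud(c); cam('side','c1side.png')
E
```

```text
t 55.65 pos [0.4349 0.0752 0.3012] S [-0.0933  0.0003] F [ 0.3  1.1 -0.2] open 0.001 q [-0.05  0.2  -0.21  1.83  0.05  1.12 -1.06]
Y [('side', 152, [0.0996, 0.1015, 0.1032])]
G [('side', 127, [0.0992, 0.1011, 0.1027])]
R [('top', 83, [0.0991, 0.101, 0.1026]), ('side', 109, [0.0996, 0.1012, 0.1029])]
B [('top', 233, [0.0991, 0.1007, 0.1027]), ('side', 101, [0.0998, 0.1011, 0.1026])]
```

View pics/c1top.png

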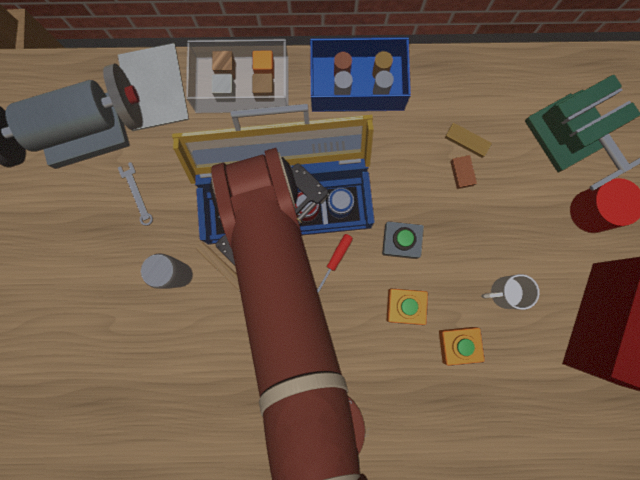

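View pics/c1side.png

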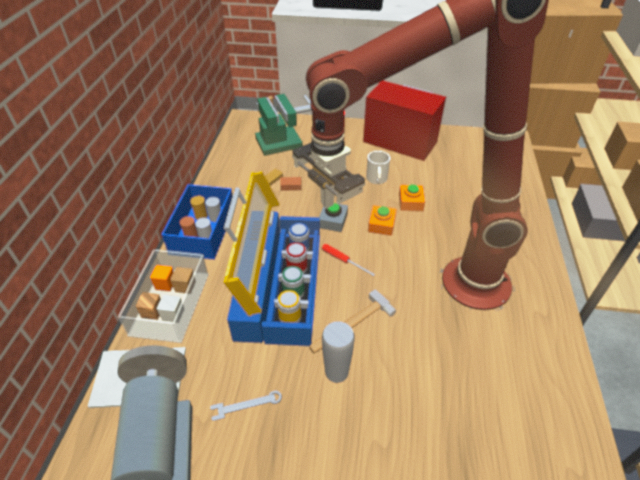

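```bash
python3 - <<'E'
from h import *
hz=np.array([*s2w(.085,0),.12])
for n in ('top','side'):
    c=cam(n);P=cloud(c)
    d=P-hz; xs=d[...,0]*np.cos(YAW)+d[...,1]*np.sin(YAW); ys=-d[...,0]*np.sin(YAW)+d[...,1]*np.cos(YAW); r=np.hypot(xs,d[...,2]); th=np.arctan2(d[...,2],-xs)
    m=(np.abs(ys)<.06)&(r>.165)&(r<.21)&(th>1.2)&(th<2.3)&(d[...,2]>.1)&(xs>0)
    print(n,m.sum(), 'xs',np.percentile(xs[m],[5,50,95]).round(4),'z',np.percentile(P[...,2][m],[5,50,95]).round(4),'r',np.median(r[m]).round(4),'th',np.percentile(th[m],[5,50,95]).round(3))
    # bar ends
    m2=(np.abs(ys)<.12)&(r>.178)&(r<.2)&(th>1.6)&(th<2.3)&(xs>0)
    print('ys range',np.percentile(ys[m2],[1,50,99]).round(3))
    # panel angle
    im=cv2.cvtColor(c['frame'],cv2.COLOR_RGB2HSV); yel=(im[...,0]>18)&(im[...,0]<32)&(im[...,1]>150)&(np.abs(ys)<.21)&(r<.15)&(r>.1)&(th>1)
    print('panel th',np.percentile(th[yel],[10,50,90]).round(3))
E
```

```text
top 451 xs [0.0532 0.0576 0.0651] z [0.2945 0.2999 0.303 ] r 0.1896 th [1.862 1.88  1.92 ]
ys range [-0.073  0.     0.074]
panel th [1.722 1.867 1.88 ]
side 187 xs [0.0538 0.0587 0.0655] z [0.2954 0.3003 0.3038] r 0.1901 th [1.865 1.884 1.921]
ys range [-0.071  0.011  0.076]
panel th [1.706 1.868 1.908]
```

>>> arm_command(
  targets=[
    [0, 0, -0.1, 0, 0, -1],
    [0, 0, -0.1, 0, 0, -1],
    [0, 0, -0.1, 0, 0, -1],
    [0, 0, -0.1, 0, 0, -1],
    [0, 0, -0.1, 0, 0, -1],
    [0, 0, -0.1, 0, 0, -1],
    [0, 0, -0.1, 0, 0, -1],
    [0, 0, -0.1, 0, 0, -1],
  ],
  jaw=132,
)

```text
time: 57.05
position: [0.4349, 0.0752, 0.3255]
eef_rot: [-0.0, 0.736, 0.677, 0.0]
force: [-0.6, -1.1, -0.7]
opening: 0.483
```

>>> arm_command(
  targets=[
    [0, 0, 0, 0, 0, -1],
    [0, 0, 0, 0, 0, -1],
    [0, 0.3, 0, 0, 0, 0],
    [0, 0.6, 0, 0, 0, 0],
    [0, 0.6, 0, 0, 0, 0],
    [0, 0.6, 0, 0, 0, 0],
    [0, 0.6, 0, 0, 0, 0],
    [0, 0.3, 0, 0, 0, 0],
  ],
)

```text
time: 57.85
position: [0.5262, 0.0831, 0.3248]
eef_rot: [-0.0, 0.676, 0.737, 0.0]
force: [0.8, -0.3, 0.1]
opening: 0.483
```

```bash
python3 - <<'E'
from h import *
st(); print(need([*s2w(.143,0),.325],down(95)))
cam('side','c2side.png')
E
```

```text
t 57.85 pos [0.5262 0.0831 0.3248] S [-0.0016  0.0002] F [ 0.8 -0.3  0.1] open 0.483 q [ 0.02  0.35 -0.32  1.56  0.11  1.25 -0.23]
[[0.0, 4.82, -0.01], [-0.0, -0.0, -0.02]]
```

View pics/c2side.png

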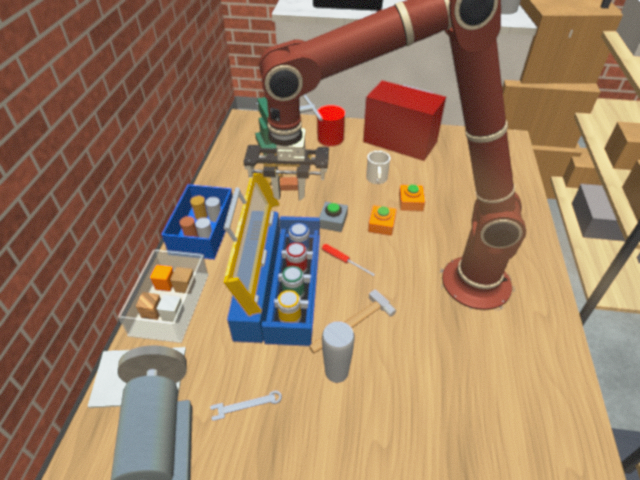

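```bash
python3 - <<'E'
from h import *
p=arm.sense()['position'];c=cam('side');P=cloud(c)
d=P-p; xs=d[...,0]*np.cos(YAW)+d[...,1]*np.sin(YAW); ys=-d[...,0]*np.sin(YAW)+d[...,1]*np.cos(YAW)
m=(abs(ys)<.02)&(abs(xs)<.07)&(abs(d[...,2])<.1)
for lo in np.arange(-.07,.07,.01):
    k=m&(xs>=lo)&(xs<lo+.01)
    if k.sum()>3: print(lo.round(2),k.sum(),np.percentile(d[...,2][k],[1,10,50]).round(3),np.median(ys[k]).round(3))
E
```

```text
-0.04 71 [0.021 0.029 0.052] 0.009
-0.03 77 [0.012 0.018 0.049] 0.009
0.02 99 [0.014 0.022 0.049] 0.008
0.03 74 [0.018 0.025 0.051] 0.009
```

>>> arm_command(
  targets=[
    [0, 0.4, 0, 0, 0, 0],
    [0, 0.8, 0, 0, 0, 0],
    [0, 0.8, 0, 0, 0, 0],
    [0, 0.8, 0, 0, 0, 0],
    [0, 0.8, 0, 0, 0, 0],
    [0, 0.7, 0, 0, 0, 0],
    [0, 0.4, 0, 0, 0, 0],
    [0, 0.12, 0, 0, 0, 0],
  ],
)

```text
time: 58.75
position: [0.6688, 0.0957, 0.3246]
eef_rot: [-0.0, 0.676, 0.737, -0.0]
force: [-0.4, 0.7, 0.3]
opening: 0.479
```

```bash
python3 - <<'E'
from h import *
st(); print(need([*s2w(.143,0),.265],down(95)))
hz=np.array([*s2w(.085,0),.12])
c=cam('side');P=cloud(c)
d=P-hz; xs=d[...,0]*np.cos(YAW)+d[...,1]*np.sin(YAW); ys=-d[...,0]*np.sin(YAW)+d[...,1]*np.cos(YAW)
m=(ys>0.02)&(ys<.065)&(xs>.03)&(xs<.09)&(P[...,2]>.27)&(P[...,2]<.32); print('bar',m.sum(),np.percentile(xs[m],[2,50,98]).round(4)+.085,np.percentile(P[...,2][m],[2,50,98]).round(4))
cv2.imwrite('pics/c3.png',cv2.resize(c['frame'][130:290,190:350,::-1],(560,560),interpolation=2))
E
```

```text
t 58.75 pos [0.6688 0.0957 0.3246] S [0.1416 0.0004] F [-0.4  0.7  0.3] open 0.479 q [-0.03  0.61 -0.29  1.12  0.17  1.43 -0.21]
[[-0.01, 0.05, 1.99], [-0.01, -0.0, -0.01]]
bar 78 [0.1382 0.1438 0.1512] [0.2912 0.3001 0.3039]
```

View pics/c3.png

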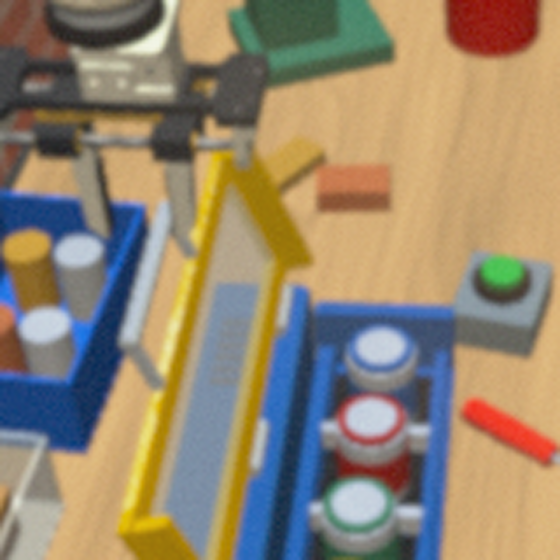

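>>> arm_command(
  targets=[
    [0, 0.05, 0.2, 0, 0, 0],
    [0, 0, 0.4, 0, 0, 0],
    [0, 0, 0.4, 0, 0, 0],
    [0, 0, 0.4, 0, 0, 0],
    [0, 0, 0.3, 0, 0, 0],
    [0, 0, 0.2, 0, 0, 0],
    [0, 0, 0.1, 0, 0, 0],
    [0, 0, 0, 0, 0, 0],
  ],
)

```text
time: 59.6
position: [0.67, 0.0958, 0.265]
eef_rot: [-0.0, 0.676, 0.737, -0.0]
force: [-0.6, -0.2, -0.7]
opening: 0.489
```

>>> arm_command(
  targets=[
    [0, 0, 0, 0, 0, 0],
    [0, 0, 0, 0, 0, 0],
    [0, 0, 0, 0, 0, 0],
    [0, 0, 0, 0, 0, 0],
    [0, 0, 0, 0, 0, 0],
    [0, 0, 0, 0, 0, 0],
    [0, 0, 0, 0, 0, 0],
    [0, 0, 0, 0, 0, 0],
  ],
  jaw=255,
)

```text
time: 60.4
position: [0.6712, 0.096, 0.266]
eef_rot: [0.001, 0.676, 0.737, 0.001]
force: [4.3, 1.0, 0.9]
opening: 0.14
```

```bash
python3 - <<'E'
from h import *
st()
c=cam('side')
cv2.imwrite('pics/c4.png',cv2.resize(c['frame'][130:290,190:350,::-1],(560,560),interpolation=2))
E
```

```text
t 60.4 pos [0.6712 0.096  0.266 ] S [0.144  0.0004] F [4.3 1.  0.9] open 0.14 q [-0.02  0.63 -0.29  1.23  0.18  1.29 -0.22]
```

View pics/c4.png

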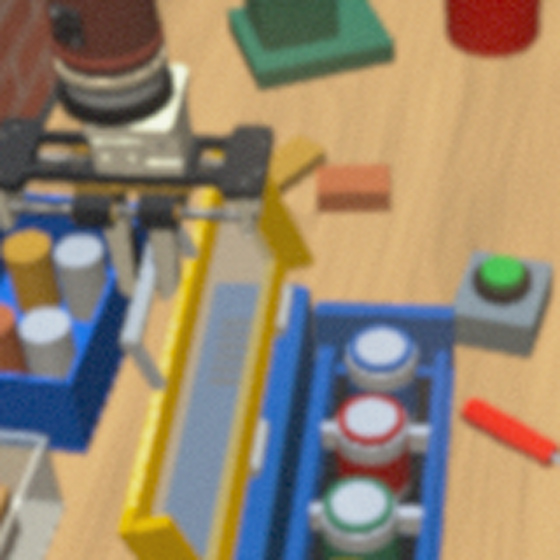

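```bash
cat >> h.py <<'E'
def arc(ths,y0=None,z0=None):
    # returns rows (dy,dz) in units, from running rounded commanded pos
    x=0.085-0.185*np.cos(ths); z=0.12+0.185*np.sin(ths)
    cx,cz=x[0],z[0]; out=[]
    for a,b in zip(x[1:],z[1:]):
        dy=round((a-cx)/.03,2); dz=round(-(b-cz)/.03,2); cx+=dy*.03; cz-=dz*.03; out.append([0,dy,dz,0,0,0])
    return out
E
python3 - <<'E'
from h import *
print(arc(np.array([1.895,1.87,1.83,1.78,1.72,1.66,1.6,1.54,1.48])))
print(arc(np.array([1.48,1.42,1.36,1.3,1.24,1.18,1.12,1.06,1.0])))
print(arc(np.array([1.0,.95,.9,.85,.8,.75,.7,.66,.62])))
E
```

```text
[[0, np.float64(-0.15), np.float64(-0.05), 0, 0, 0], [0, np.float64(-0.23), np.float64(-0.07), 0, 0, 0], [0, np.float64(-0.3), np.float64(-0.07), 0, 0, 0], [0, np.float64(-0.37), np.float64(-0.06), 0, 0, 0], [0, np.float64(-0.37), np.float64(-0.05), 0, 0, 0], [0, np.float64(-0.36), np.float64(-0.02), 0, 0, 0], [0, np.float64(-0.37), np.float64(0.0), 0, 0, 0], [0, np.float64(-0.37), np.float64(0.02), 0, 0, 0]]
[[0, np.float64(-0.37), np.float64(0.04), 0, 0, 0], [0, np.float64(-0.36), np.float64(0.07), 0, 0, 0], [0, np.float64(-0.36), np.float64(0.09), 0, 0, 0], [0, np.float64(-0.35), np.float64(0.11), 0, 0, 0], [0, np.float64(-0.35), np.float64(0.13), 0, 0, 0], [0, np.float64(-0.34), np.float64(0.15), 0, 0, 0], [0, np.float64(-0.33), np.float64(0.17), 0, 0, 0], [0, np.float64(-0.31), np.float64(0.19), 0, 0, 0]]
[[0, np.float64(-0.26), np.float64(0.17), 0, 0, 0], [0, np.float64(-0.24), np.float64(0.19), 0, 0, 0], [0, np.float64(-0.24), np.float64(0.2), 0, 0, 0], [0, np.float64(-0.22), np.float64(0.21), 0, 0, 0], [0, np.float64(-0.22), np.float64(0.22), 0, 0, 0], [0, np.float64(-0.2), np.float64(0.23), 0, 0, 0], [0, np.float64(-0.16), np.float64(0.19), 0, 0, 0], [0, np.float64(-0.15), np.float64(0.2), 0, 0, 0]]
```

>>> arm_command(
  targets=[
    [0, -0.15, -0.05, 0, 0, 0],
    [0, -0.23, -0.07, 0, 0, 0],
    [0, -0.3, -0.07, 0, 0, 0],
    [0, -0.37, -0.06, 0, 0, 0],
    [0, -0.37, -0.05, 0, 0, 0],
    [0, -0.36, -0.02, 0, 0, 0],
    [0, -0.37, 0, 0, 0, 0],
    [0, -0.37, 0.02, 0, 0, 0],
  ],
)

```text
time: 61.25
position: [0.596, 0.0898, 0.2762]
eef_rot: [0.002, 0.676, 0.737, 0.002]
force: [3.3, 1.9, 5.1]
opening: 0.142
```

```bash
cat >> h.py <<'E'
def hoodcheck(name=None):
    hz=np.array([*s2w(.085,0),.12])
    for n in ('side','top'):
        c=cam(n,(name+n+'.png') if name else None);P=cloud(c); im=cv2.cvtColor(c['frame'],cv2.COLOR_RGB2HSV)
        d=P-hz; xs=d[...,0]*np.cos(YAW)+d[...,1]*np.sin(YAW); ys=-d[...,0]*np.sin(YAW)+d[...,1]*np.cos(YAW); r=np.hypot(xs,d[...,2]);th=np.arctan2(d[...,2],-xs)
        yel=(im[...,0]>18)&(im[...,0]<32)&(im[...,1]>150)&(np.abs(ys)<.21)&(r<.15)&(r>.11)&(th>-.3)&(d[...,2]>-.02)
        if yel.sum()>10: print(n,'panel th',yel.sum(),np.percentile(th[yel],[10,50,90]).round(3))
E
python3 - <<'E'
from h import *
st(); s=arm.sense(); x,_=w2s(s['position']); print('th from x',np.arccos((0.085-x)/.185).round(3),'z-z0',(s['position'][2]+.0293-.12)/.185)
hoodcheck()
E
```

```text
t 61.25 pos [0.596  0.0898 0.2762] S [0.0685 0.0008] F [3.3 1.9 5.1] open 0.142 q [ 0.    0.5  -0.31  1.46  0.15  1.2  -0.24]
th from x 1.481 z-z0 1.0029288103535514
side panel th 207 [1.286 1.424 1.484]
top panel th 392 [1.286 1.434 1.489]
```

>>> arm_command(
  targets=[
    [0, -0.37, 0.04, 0, 0, 0],
    [0, -0.36, 0.07, 0, 0, 0],
    [0, -0.36, 0.09, 0, 0, 0],
    [0, -0.35, 0.11, 0, 0, 0],
    [0, -0.35, 0.13, 0, 0, 0],
    [0, -0.34, 0.15, 0, 0, 0],
    [0, -0.33, 0.17, 0, 0, 0],
    [0, -0.31, 0.19, 0, 0, 0],
  ],
)

```text
time: 62.15
position: [0.5115, 0.0829, 0.2458]
eef_rot: [-0.001, 0.675, 0.738, 0.0]
force: [1.3, 0.5, 1.5]
opening: 0.143
```

```bash
python3 - <<'E'
from h import *
st(); s=arm.sense(); x,_=w2s(s['position']); print('th from x',np.arccos((0.085-x)/.185).round(3),'from z',np.arcsin(min(1,(s['position'][2]+.0293-.12)/.185)))
hoodcheck('d2')
E
```

```text
t 62.15 pos [0.5115 0.0829 0.2458] S [-0.0162  0.0013] F [1.3 0.5 1.5] open 0.143 q [ 0.02  0.39 -0.32  1.74  0.14  1.04 -0.26]
th from x 0.992 from z 0.9947824285239029
side panel th 363 [0.846 1.028 1.039]
top panel th 571 [0.836 1.012 1.02 ]
```

View pics/d2side.png

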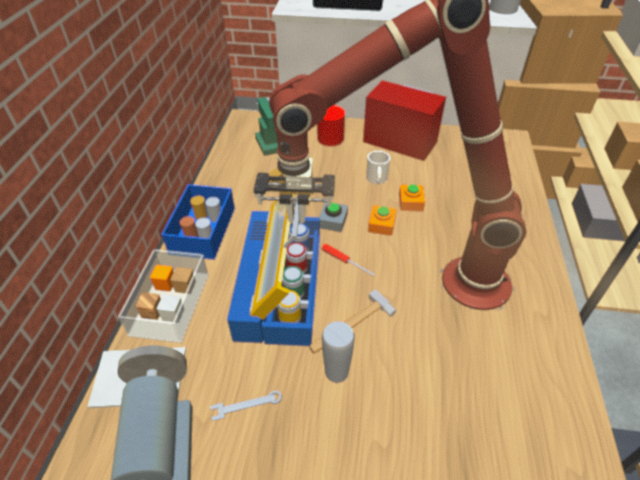

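The hood is at about 1.0 rad with the bar still in the jaws. I'll keep lowering.

>>> arm_command(
  targets=[
    [0, -0.26, 0.17, 0, 0, 0],
    [0, -0.24, 0.19, 0, 0, 0],
    [0, -0.24, 0.2, 0, 0, 0],
    [0, -0.22, 0.21, 0, 0, 0],
    [0, -0.22, 0.22, 0, 0, 0],
    [0, -0.2, 0.23, 0, 0, 0],
    [0, -0.16, 0.19, 0, 0, 0],
    [0, -0.15, 0.2, 0, 0, 0],
  ],
)

```text
time: 63.05
position: [0.4609, 0.0783, 0.197]
eef_rot: [-0.0, 0.675, 0.738, 0.0]
force: [1.4, 6.1, -0.2]
opening: 0.139
```

```bash
python3 - <<'E'
from h import *
st(); s=arm.sense(); x,_=w2s(s['position']); print('th from x',np.arccos((0.085-x)/.185).round(3),'from z',np.arcsin(min(1,(s['position'][2]+.0293-.12)/.185)))
hoodcheck()
print(arc(np.array([.62,.58,.54,.5,.46,.42,.38,.34,.3])))
print(arc(np.array([.3,.26,.22,.18,.15,.12,.09,.06,.035])))
E
```

```text
t 63.05 pos [0.4609 0.0783 0.197 ] S [-0.0671  0.0012] F [ 1.4  6.1 -0.2] open 0.139 q [ 0.02  0.36 -0.32  1.94  0.15  0.86 -0.29]
th from x 0.606 from z 0.611956186327888
side panel th 613 [0.517 0.644 0.659]
top panel th 991 [0.592 0.634 0.647]
[[0, np.float64(-0.14), np.float64(0.2), 0, 0, 0], [0, np.float64(-0.13), np.float64(0.21), 0, 0, 0], [0, np.float64(-0.12), np.float64(0.22), 0, 0, 0], [0, np.float64(-0.12), np.float64(0.22), 0, 0, 0], [0, np.float64(-0.1), np.float64(0.22), 0, 0, 0], [0, np.float64(-0.1), np.float64(0.23), 0, 0, 0], [0, np.float64(-0.08), np.float64(0.23), 0, 0, 0], [0, np.float64(-0.08), np.float64(0.23), 0, 0, 0]]
[[0, np.float64(-0.07), np.float64(0.24), 0, 0, 0], [0, np.float64(-0.06), np.float64(0.24), 0, 0, 0], [0, np.float64(-0.05), np.float64(0.24), 0, 0, 0], [0, np.float64(-0.03), np.float64(0.18), 0, 0, 0], [0, np.float64(-0.02), np.float64(0.18), 0, 0, 0], [0, np.float64(-0.02), np.float64(0.19), 0, 0, 0], [0, np.float64(-0.01), np.float64(0.18), 0, 0, 0], [0, np.float64(-0.01), np.float64(0.16), 0, 0, 0]]
```

>>> arm_command(
  targets=[
    [0, -0.14, 0.2, 0, 0, 0],
    [0, -0.13, 0.21, 0, 0, 0],
    [0, -0.12, 0.22, 0, 0, 0],
    [0, -0.12, 0.22, 0, 0, 0],
    [0, -0.1, 0.22, 0, 0, 0],
    [0, -0.1, 0.23, 0, 0, 0],
    [0, -0.08, 0.23, 0, 0, 0],
    [0, -0.08, 0.23, 0, 0, 0],
  ],
)

```text
time: 63.95
position: [0.4353, 0.0758, 0.1442]
eef_rot: [-0.0, 0.675, 0.738, 0.0]
force: [1.5, 5.4, -0.4]
opening: 0.141
```

```bash
python3 - <<'E'
from h import *
st(); s=arm.sense(); x,_=w2s(s['position']); print('th from x',np.arccos((0.085-x)/.185).round(3),'from z',np.arcsin(min(1,(s['position'][2]+.0293-.12)/.185)))
hoodcheck('d3')
E
```

```text
t 63.95 pos [0.4353 0.0758 0.1442] S [-0.0928  0.0009] F [ 1.5  5.4 -0.4] open 0.141 q [ 0.    0.4  -0.3   2.07  0.18  0.69 -0.33]
th from x 0.28 from z 0.29361195231826737
side panel th 773 [0.264 0.315 0.335]
top panel th 1037 [0.289 0.308 0.325]
```

View pics/d3side.png

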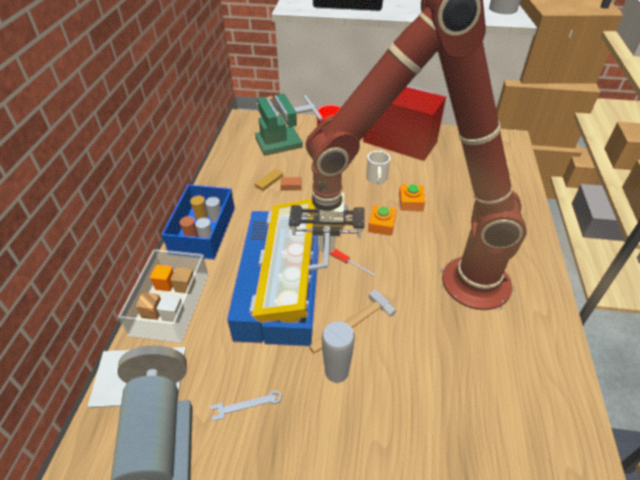

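>>> arm_command(
  targets=[
    [0, -0.07, 0.24, 0, 0, 0],
    [0, -0.06, 0.24, 0, 0, 0],
    [0, -0.05, 0.24, 0, 0, 0],
    [0, -0.03, 0.18, 0, 0, 0],
    [0, -0.02, 0.18, 0, 0, 0],
    [0, -0.02, 0.19, 0, 0, 0],
    [0, -0.01, 0.18, 0, 0, 0],
    [0, -0.01, 0.16, 0, 0, 0],
  ],
)

```text
time: 64.85
position: [0.4281, 0.0752, 0.0961]
eef_rot: [0.0, 0.675, 0.738, 0.001]
force: [2.0, 5.2, 0.5]
opening: 0.146
```

>>> arm_command(
  targets=[
    [0, 0, 0.08, 0, 0, 0],
    [0, 0, 0.06, 0, 0, 0],
    [0, 0, 0.06, 0, 0, 0],
    [0, 0, 0.03, 0, 0, 0],
    [0, 0, 0, 0, 0, 0],
    [0, 0, 0, 0, 0, 0],
    [0, 0, 0, 0, 0, 0],
    [0, 0, 0, 0, 0, 0],
  ],
)

```text
time: 65.65
position: [0.4281, 0.0749, 0.0935]
eef_rot: [0.002, 0.675, 0.738, 0.001]
force: [-6.6, 2.6, 38.0]
opening: 0.139
```

```bash
python3 - <<'E'
from h import *
st(); s=arm.sense(); x,_=w2s(s['position']); print('from z',np.arcsin(min(1,(s['position'][2]+.0293-.12)/.185)))
hoodcheck('d4')
E
```

```text
t 65.65 pos [0.4281 0.0749 0.0935] S [-0.1     0.0006] F [-6.6  2.6 38. ] open 0.139 q [-0.04  0.48 -0.26  2.15  0.24  0.54 -0.39]
from z 0.014937390050449447
side panel th 674 [0.009 0.035 0.055]
top panel th 1060 [0.01  0.031 0.052]
```

View pics/d4side.png

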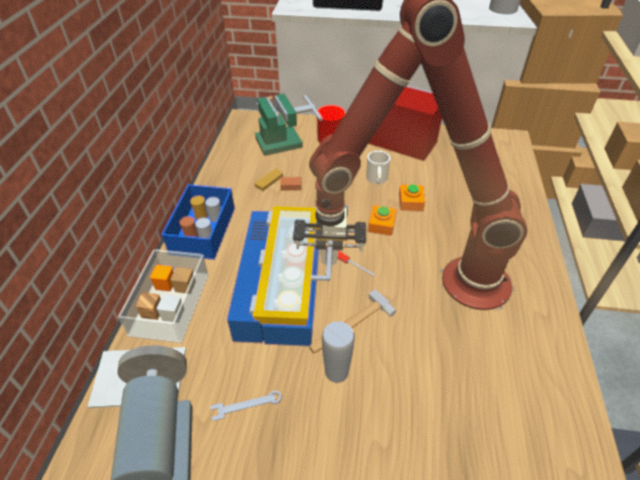

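>>> arm_command(
  targets=[
    [0, 0, -0.1, 0, 0, 0],
    [0, 0, -0.05, 0, 0, 0],
    [0, 0, 0, 0, 0, 0],
    [0, 0, 0, 0, 0, 0],
    [0, 0, 0, 0, 0, 0],
    [0, 0, 0, 0, 0, 0],
    [0, 0, 0, 0, 0, 0],
    [0, 0, 0, 0, 0, 0],
  ],
)

```text
time: 66.55
position: [0.428, 0.0749, 0.0938]
eef_rot: [0.0, 0.675, 0.738, 0.001]
force: [1.9, 4.5, -0.2]
opening: 0.145
```

>>> arm_command(
  targets=[
    [0, 0, 0, 0, 0, 0],
    [0, 0, 0, 0, 0, 0],
    [0, 0, 0, 0, 0, 0],
    [0, 0, 0, 0, 0, 0],
    [0, 0, 0, 0, 0, 0],
    [0, 0, 0, 0, 0, 0],
    [0, 0, 0, 0, 0, 0],
    [0, 0, 0, 0, 0, 0],
  ],
  jaw=173,
)

```text
time: 67.35
position: [0.4274, 0.0746, 0.0941]
eef_rot: [-0.0, 0.675, 0.737, 0.0]
force: [-1.5, -0.5, 0.2]
opening: 0.324
```

```bash
python3 - <<'E'
from h import *
st(); hoodcheck()
E
```

```text
t 67.35 pos [0.4274 0.0746 0.0941] S [-0.1008  0.0003] F [-1.5 -0.5  0.2] open 0.324 q [-0.03  0.48 -0.27  2.15  0.23  0.54 -0.38]
side panel th 660 [0.008 0.033 0.054]
top panel th 1050 [0.012 0.032 0.052]
```

>>> arm_command(
  targets=[
    [0, 0, -0.1, 0, 0, 0],
    [0, 0, -0.3, 0, 0, 0],
    [0, 0, -0.6, 0, 0, 0],
    [0, 0, -0.8, 0, 0, 0],
    [0, 0, -0.8, 0, 0, 0],
    [0, 0, -0.8, 0, 0, 0],
    [-0.5, 0, -0.3, 0, 0, 0],
    [-1, 0, 0, 0, 0, 0],
  ],
)

```text
time: 68.25
position: [0.4326, 0.0318, 0.2077]
eef_rot: [0.001, 0.673, 0.739, 0.003]
force: [0.8, 0.1, -0.5]
opening: 0.324
```

>>> arm_command(
  targets=[
    [-1, 0, 0, 0, 0, 0],
    [-1, 0, 0, 0, 0, 0],
    [-1, 0, 0, 0, 0, 0],
    [-1, 0, 0, 0, 0, 0],
    [-1, 0, 0, 0, 0, 0],
    [-1, 0, 0, 0, 0, 0],
    [-1, 0, 0, 0, 0, 0],
    [0, 0, 0, 0, 0, 0],
  ],
  jaw=255,
)

```text
time: 69.05
position: [0.4493, -0.1845, 0.2056]
eef_rot: [0.001, 0.678, 0.735, -0.001]
force: [1.1, -0.1, -0.0]
opening: 0.007
```

```bash
python3 - <<'E'
from h import *
st(); hoodcheck('e1')
hz=np.array([*s2w(.085,0),.12])
for n in ('top','side'):
    c=cam(n);P=cloud(c); im=cv2.cvtColor(c['frame'],cv2.COLOR_RGB2HSV); d=P-hz
    xs=d[...,0]*np.cos(YAW)+d[...,1]*np.sin(YAW); ys=-d[...,0]*np.sin(YAW)+d[...,1]*np.cos(YAW)
    m=(im[...,0]>18)&(im[...,0]<32)&(im[...,1]>120)&(xs>-.15)&(xs<.01)&(np.abs(ys)<.21)&(d[...,2]>-.004)
    A=np.c_[xs[m],ys[m],np.ones(m.sum())]; k=np.linalg.lstsq(A,d[...,2][m],rcond=None)[0]; print(n,m.sum(),'slope x',k.round(4),'-> theta',-k[0].round(4))
    b=(np.abs(ys)<.065)&(xs<-.17)&(xs>-.2)&(d[...,2]>-.03); print('bar top z',np.percentile(P[...,2][b],[5,50,95]).round(4),b.sum())
    for l in ('start',): print([(w(c,q['xyz']).round(3).tolist(),round(q['p'],2)) for q in arm.spot_in(n,l)])
E
```

```text
t 69.05 pos [ 0.4493 -0.1845  0.2056] S [-0.1015 -0.2597] F [ 1.1 -0.1 -0. ] open 0.007 q [ 0.52  0.37 -0.24  1.88  0.11  0.9   0.3 ]
side panel th 786 [0.009 0.035 0.057]
top panel th 1559 [0.011 0.031 0.052]
top 3979 slope x [ 0.002  -0.001   0.0043] -> theta -0.002
bar top z [0.1197 0.1247 0.1285] 364
[([0.294, -0.202, 0.063], 0.67)]
side 2108 slope x [-0.0004 -0.001   0.0044] -> theta 0.0004
bar top z [0.1203 0.1256 0.129 ] 179
[([0.292, -0.196, 0.068], 0.65), ([0.448, -0.195, 0.068], 0.58), ([0.196, -0.325, 0.071], 0.42)]
```

View pics/e1top.png

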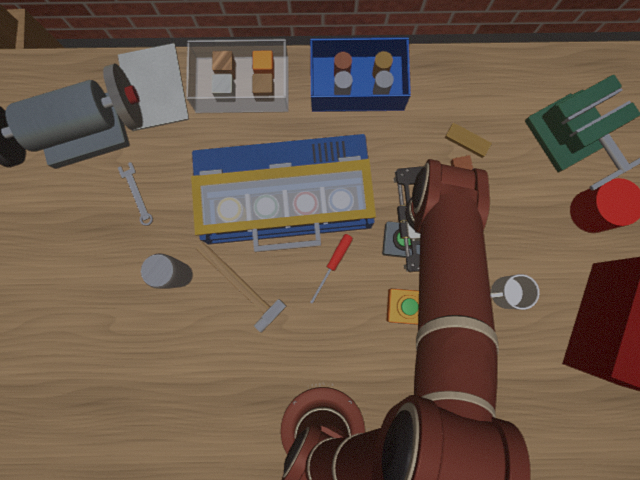

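```bash
python3 - <<'E'
from h import *
print(need([.450,-.198,.06],down(95)))
E
```

```text
[[-0.67, -0.05, 4.84], [0.0, -0.01, 0.03]]
```

>>> arm_command(
  targets=[
    [-0.4, 0, 0.3, 0, 0, 0],
    [-0.22, 0, 0.8, 0, 0, 0],
    [0, 0, 0.9, 0, 0, 0],
    [0, 0, 0.9, 0, 0, 0],
    [0, 0, 0.8, 0, 0, 0],
    [0, 0, 0.6, 0, 0, 0],
    [0, 0, 0.3, 0, 0, 0],
    [0, 0, 0.1, 0, 0, 0],
  ],
)

```text
time: 70.15
position: [0.4507, -0.198, 0.063]
eef_rot: [-0.001, 0.675, 0.737, -0.0]
force: [0.2, 0.3, -0.0]
opening: 0.005
```

```bash
python3 - <<'E'
from h import *
st();print(need([.450,-.198,.045],down(95)))
c=cam('side');cv2.imwrite('pics/e2.png',cv2.resize(c['frame'][150:250,280:420,::-1],(700,500),interpolation=2))
E
```

```text
t 70.15 pos [ 0.4507 -0.198   0.063 ] S [-0.1013 -0.2732] F [ 0.2  0.3 -0. ] open 0.005 q [ 0.49  0.59 -0.18  2.02  0.2   0.55  0.26]
[[0.0, -0.02, 0.6], [-0.02, -0.01, 0.0]]
```

View pics/e2.png

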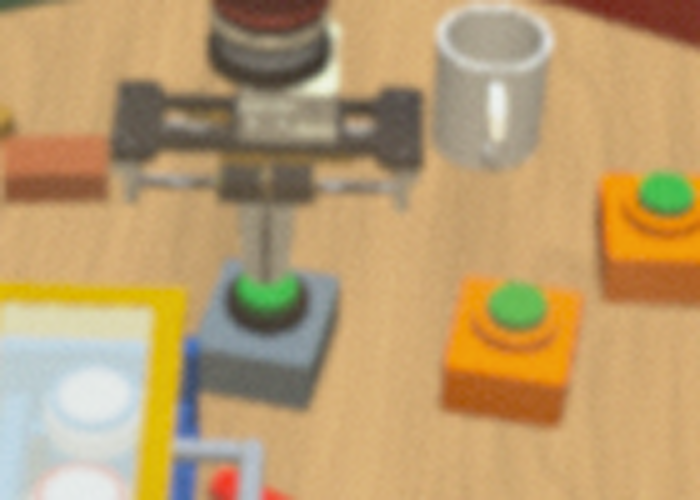

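The closed fingertips are right above the green button on the grey box (crop 267,285), and the orange look-alikes are well clear. Pressing now.

>>> arm_command(
  targets=[
    [0, 0, 0.2, 0, 0, 0],
    [0, 0, 0.15, 0, 0, 0],
    [0, 0, 0.1, 0, 0, 0],
    [0, 0, 0.1, 0, 0, 0],
    [0, 0, 0.1, 0, 0, 0],
    [0, 0, 0, 0, 0, 0],
    [0, 0, 0, 0, 0, 0],
    [0, 0, 0, 0, 0, 0],
  ],
)

```text
time: 71.0
position: [0.4522, -0.1983, 0.0488]
eef_rot: [0.002, 0.675, 0.737, 0.0]
force: [-5.9, 2.2, 33.8]
opening: 0.001
```

```bash
cat >> h.py <<'E'
def green():
    for n in ('side','top'):
        c=cam(n);P=cloud(c); im=cv2.cvtColor(c['frame'],cv2.COLOR_RGB2HSV)
        for nm,xy in (('start',(.45,-.198)),('or1',(.292,-.2)),('or2',(.197,-.326))):
            d=np.hypot(P[...,0]-xy[0],P[...,1]-xy[1]); m=(im[...,0]>45)&(im[...,0]<80)&(im[...,1]>110)&(d<.03)&(P[...,2]<.09)
            bx=(d>.032)&(d<.042)&(P[...,2]>.035)&(P[...,2]<.055)
            print(n,nm,m.sum(),np.percentile(P[...,2][m],[20,50,80]).round(4) if m.sum()>4 else '', 'box',np.median(P[...,2][bx]).round(4) if bx.sum()>4 else '')
E
python3 - <<'E'
from h import *
st();green()
c=cam('side');cv2.imwrite('pics/e3.png',cv2.resize(c['frame'][150:250,280:420,::-1],(700,500),interpolation=2))
E
```

```text
t 71.0 pos [ 0.4522 -0.1983  0.0488] S [-0.0999 -0.2737] F [-5.9  2.2 33.8] open 0.001 q [ 0.48  0.61 -0.17  2.03  0.21  0.51  0.25]
side start 40 [0.0573 0.0599 0.062 ] box 0.0438
side or1 60 [0.0647 0.0666 0.0692] box 0.0446
side or2 57 [0.0642 0.0666 0.0692] box 0.0443
top start 0  box 0.0443
top or1 153 [0.0646 0.0663 0.0682] box 0.044
top or2 0  box
```

View pics/e3.png

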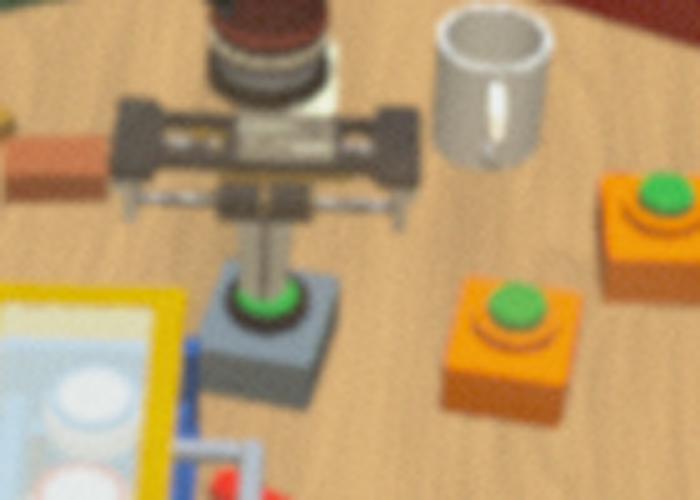

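Green now reads about 0.060 m, against 0.0666 m on the unpressed look-alikes, so the button is fully down. Next I'll release it and back off.

>>> arm_command(
  targets=[
    [0, 0, -0.3, 0, 0, 0],
    [0, 0, -0.6, 0, 0, 0],
    [0, 0, -1, 0, 0, 0],
    [0, 0, -1, 0, 0, 0],
    [0, 0, -1, 0, 0, 0],
    [-0.5, 0, -1, 0, 0, 0],
    [-1, 0, -0.5, 0, 0, 0],
    [-1, 0, 0, 0, 0, 0],
  ],
)

```text
time: 71.95
position: [0.4595, -0.2738, 0.2095]
eef_rot: [0.003, 0.675, 0.738, 0.001]
force: [0.7, 0.3, -0.7]
opening: 0.007
```

>>> arm_command(
  targets=[
    [-1, 0, 0, 0, 0, 0],
    [-1, 0, 0, 0, 0, 0],
    [-0.5, 0, 0, 0, 0, 0],
    [0, 0, 0, 0, 0, 0],
    [0, 0, 0, 0, 0, 0],
    [0, 0, 0, 0, 0, 0],
    [0, 0, 0, 0, 0, 0],
    [0, 0, 0, 0, 0, 0],
  ],
)

```text
time: 72.75
position: [0.4647, -0.3463, 0.2068]
eef_rot: [-0.0, 0.675, 0.738, 0.0]
force: [0.4, -0.7, -0.7]
opening: 0.004
```

```bash
python3 - <<'E'
from h import *
st();green();hoodcheck('f1')
for k,p in dict(Y=(-.0015,.1317),G=(-.0015,.0427),R=(-.003,-.0491),B=(-.0035,-.1318)).items(): print(k,lid(k,s2w(*p),zlo=.08,zhi=.13,rad=.02))
E
```

```text
t 72.75 pos [ 0.4647 -0.3463  0.2068] S [-0.1003 -0.4222] F [ 0.4 -0.7 -0.7] open 0.004 q [ 0.74  0.51 -0.22  1.63  0.12  1.01  0.58]
side start 88 [0.0625 0.0662 0.0682] box 0.0446
side or1 59 [0.0643 0.0665 0.0682] box 0.0442
side or2 57 [0.0655 0.0673 0.0692] box 0.0437
top start 184 [0.0639 0.0661 0.0681] box 0.0441
top or1 128 [0.0647 0.0664 0.068 ] box 0.0441
top or2 219 [0.0642 0.0661 0.0677] box 0.0442
side panel th 785 [0.011 0.035 0.057]
top panel th 1566 [0.012 0.033 0.052]
Y [('top', 239, [0.1217, 0.1234, 0.125]), ('side', 156, [0.1226, 0.1241, 0.1253])]
G [('top', 244, [0.1218, 0.1236, 0.1251]), ('side', 136, [0.1223, 0.1238, 0.1255])]
R [('top', 241, [0.1217, 0.1232, 0.1248]), ('side', 110, [0.1219, 0.1238, 0.1257])]
B [('top', 242, [0.1223, 0.1237, 0.1251]), ('side', 101, [0.1222, 0.1236, 0.1252])]
```

View pics/f1top.png

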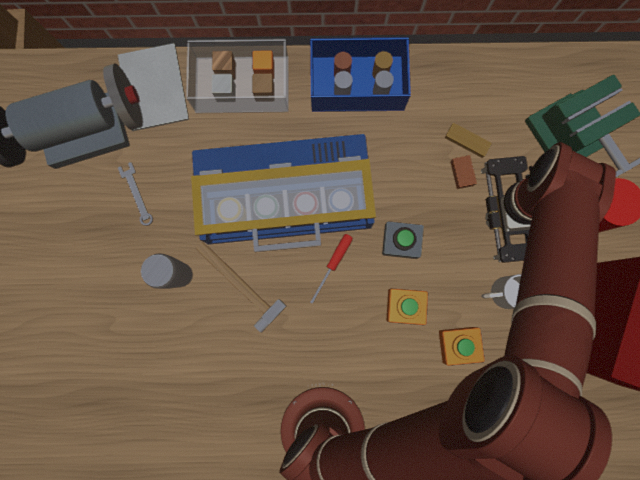

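View pics/f1side.png

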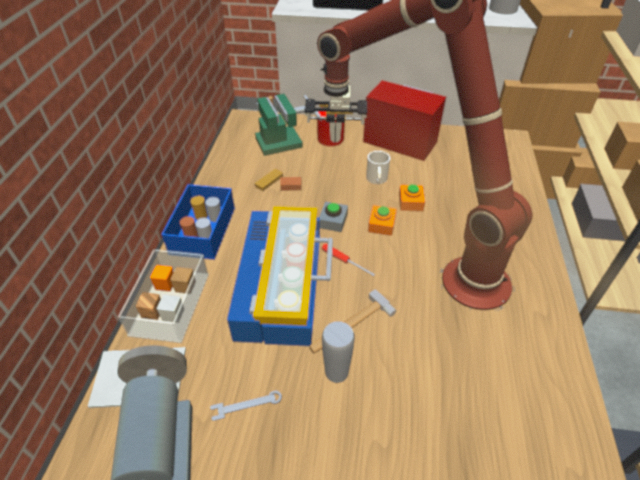

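The hood is shut and level, and four tins stand upright under the panel. The button has sprung back, the other things on the bench look unmoved, and the arm is clear of everything.

```bash
python3 -c "
from workcell import arm
print(arm.hand_in())"
```

```text
the job is handed in; nothing more can be done
None
```

The job is done and handed in at about 73 s of the 210 s allowed. All four tins stand in their own wells in the blue shaker. Their lids are pressed home, the hood is shut, and the green start button on the grey box was pressed and released after that.

**Last checks**
- **Tins and lids:** each lid was pressed to a hard stop at about 25 N. Lid tops then measured 0.1005–0.1016 m, against 0.101 m when fully home. After shutting, I could only see the tins through the clear panel, where all four look upright; the depth camera reads the panel there, so I couldn't measure the lids again.
- **Hood:** I held the bar all the way down, at roughly 0.4–0.6 rad/s. A plane fit to the panel right after letting go put it within 0.002 rad of level. My simpler angle estimate still read 0.03 rad, but it was already reading high on the way down. It was the same after the button press.
- **Button:** about 0.060 m high while pressed and 0.066 m after release, so it went fully down and sprang back.
- **Bystanders:** by eye in the final pictures they are where they started, and so are the orange look-alikes. The arm touches nothing.

**Things that disagreed**
- **Fingertip height:** the fingertips sit about 23 mm higher than the stated tool geometry. My first try at pressing the yellow lid therefore stopped short. I measured the offset by touch and camera and allowed for it from then on.
- **Button height:** the button top measured about 3 mm higher than the stated 63 mm.

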